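Load sample jars and prime the due channel

TASK

The priming station's channel with the red tile is due: switch that channel's lever off (towards the robot), then stand every sample jar upright in the purple tray, one to a compartment. Only when all are loaded, pull that channel's plunger straight up to its stop, keep it there for a good second, let it go fully home, and then switch the lever back on. Leave the green-tile channel, tape roll, tip box and amber pot alone.

Things in the scene. Friction and masses are not known exactly. Their poses are not given: they have to be found in the camera images.
- station: The teal priming station, a fixed box 130 mm (x) by 260 mm (y), deck 70 mm above the bench. Origin: centre of its underside on the bench; its x axis points away from the robot, y to the left channel, z up. Two channels: left at +y, right at -y. Each channel has a lever, a plunger knob and a coloured tile on the deck.
- tile_due: Flat red tile, 30 x 50 x 6 mm, fixed on the deck at the far edge behind one plunger (station x +45, y +100 or -100 mm): it marks the channel that is due for priming. Origin: centre of its underside.
- tile_ready: Flat green tile of the same size behind the other plunger: marks the channel to be left alone.
- tray: Fixed purple open tray, 247 mm (x) by 165 mm (y), 24 mm high, walls, dividers and floor about 4 to 5 mm thick, dividers as high as the walls. Six compartments, 3 along x by 2 along y, centres at tray x -81, 0, +81 and y -40, +40 mm, each about 77 mm square. Origin: centre of its underside.
- plunger_left_grip (a point): Centre of the grip of the left channel's black plunger knob, an upright cylinder 32 mm in diameter and 30 mm tall on a thin steel stem, its axis at station x -20, y +100 mm. At rest the knob's underside is 12 mm, this point 27 mm and its top (with a white dot) 42 mm above the deck. Moves with the knob.
- plunger_left (a joint): How far the left plunger is pulled straight up, m: 0 home, 0.045 at its stop. A spring draws it back down, about 5 N at home and 10 N at the stop.
- lever_left_tip (a point): Centre of the yellow ball (24 mm diameter) at the end of the left channel's steel toggle lever, 56 mm from its hinge. The hinge, along station y, lies at station x 0, y +35 mm, 12 mm above the deck. Swings towards and away from the robot.
- lever_left (a joint): Angle of the left lever, rad: 0 = off, leaning 0.55 rad from upright towards the robot (station -x); 1.1 = on, leaning 0.55 rad away from the robot. Over-centre: it drops by its own weight to whichever side it leans.
- plunger_right_grip (a point): Centre of the grip of the right channel's black plunger knob, an upright cylinder 32 mm in diameter and 30 mm tall on a thin steel stem, its axis at station x -20, y -100 mm. At rest the knob's underside is 12 mm, this point 27 mm and its top (with a white dot) 42 mm above the deck. Moves with the knob.
- plunger_right (a joint): How far the right plunger is pulled straight up, m: 0 home, 0.045 at its stop. A spring draws it back down, about 5 N at home and 10 N at the stop.
- lever_right_tip (a point): Centre of the yellow ball (24 mm diameter) at the end of the right channel's steel toggle lever, 56 mm from its hinge. The hinge, along station y, lies at station x 0, y -35 mm, 12 mm above the deck. Swings towards and away from the robot.
- lever_right (a joint): Angle of the right lever, rad: 0 = off, leaning 0.55 rad from upright towards the robot (station -x); 1.1 = on, leaning 0.55 rad away from the robot. Over-centre: it drops by its own weight to whichever side it leans.
- jar1: Loose capped sample jar standing on the bench to the front or right of the station (may be absent): straight-sided, 54 mm in diameter and 56 mm high, pale-blue body with a white label band, the top 16 mm a black cap of the same diameter with a red dot. Bottom-heavy, 110 to 230 g. Taken near the top, the fingers stay above the tray's dividers. Origin: centre of its underside, z up.
- jar2: Loose capped sample jar standing on the bench to the front or right of the station (may be absent): straight-sided, 54 mm in diameter and 56 mm high, pale-blue body with a white label band, the top 16 mm a black cap of the same diameter with a red dot. Bottom-heavy, 110 to 230 g. Taken near the top, the fingers stay above the tray's dividers. Origin: centre of its underside, z up.
- jar3: Loose capped sample jar standing on the bench to the front or right of the station (may be absent): straight-sided, 54 mm in diameter and 56 mm high, pale-blue body with a white label band, the top 16 mm a black cap of the same diameter with a red dot. Bottom-heavy, 110 to 230 g. Taken near the top, the fingers stay above the tray's dividers. Origin: centre of its underside, z up.
- jar4: Loose capped sample jar standing on the bench to the front or right of the station (may be absent): straight-sided, 54 mm in diameter and 56 mm high, pale-blue body with a white label band, the top 16 mm a black cap of the same diameter with a red dot. Bottom-heavy, 110 to 230 g. Taken near the top, the fingers stay above the tray's dividers. Origin: centre of its underside, z up.
- jar5: Loose capped sample jar standing on the bench to the front or right of the station (may be absent): straight-sided, 54 mm in diameter and 56 mm high, pale-blue body with a white label band, the top 16 mm a black cap of the same diameter with a red dot. Bottom-heavy, 110 to 230 g. Taken near the top, the fingers stay above the tray's dividers. Origin: centre of its underside, z up.
- tape_roll: Bystander: roll of light-blue tape lying flat, 100 mm outside diameter, 24 mm high. Leave alone.
- tip_box: Bystander: pipette-tip box with a blue lid, 88 x 123 x 57 mm. Leave alone.
- amber_pot: Bystander: amber glass pot with a white cap, 56 mm diameter, 60 mm high. Leave alone.
Not all that is in view belongs to the job. Leave any yellow look-alike of the jar1 alone.

How it is judged:
On the way, in this order (a step that is already met when the one before it is completed fails the run):
1. the lever of the red-tile channel is off (((y of tile_due in the frame of station above 0 m and value of joint lever_left below 0.15 rad) or (y of tile_due in the frame of station below 0 m and value of joint lever_right below 0.15 rad))), for 0.2 s.
2. every jar present stands upright in the tray (x of jar1 in the frame of tray between -0.1 and 0.1 m and y of jar1 in the frame of tray between -0.06 and 0.06 m and z of each of jar1, jar2, jar3, jar4, jar5 in the frame of tray below 0.01 m and angle between each of jar1, jar2, jar3, jar4, jar5's own z axis and vertical below 0.15 rad and linear speed of each of jar1, jar2, jar3, jar4, jar5 below 0.05 m/s and x of jar2 in the frame of tray between -0.1 and 0.1 m and y of jar2 in the frame of tray between -0.06 and 0.06 m and x of jar3 in the frame of tray between -0.1 and 0.1 m and y of jar3 in the frame of tray between -0.06 and 0.06 m and x of jar4 in the frame of tray between -0.1 and 0.1 m and y of jar4 in the frame of tray between -0.06 and 0.06 m and x of jar5 in the frame of tray between -0.1 and 0.1 m and y of jar5 in the frame of tray between -0.06 and 0.06 m), for 0.3 s.
3. with its lever off, the red-tile channel's plunger is held up at its stop (at least 41 of 45 mm) for 0.8 s (((y of tile_due in the frame of station above 0 m and value of joint lever_left below 0.15 rad and value of joint plunger_left above 0.041 m) or (y of tile_due in the frame of station below 0 m and value of joint lever_right below 0.15 rad and value of joint plunger_right above 0.041 m))), for 0.8 s.
4. that plunger is home again, the lever still off (((y of tile_due in the frame of station above 0 m and value of joint lever_left below 0.15 rad and value of joint plunger_left below 0.004 m) or (y of tile_due in the frame of station below 0 m and value of joint lever_right below 0.15 rad and value of joint plunger_right below 0.004 m))), for 0.2 s.
5. the lever of the red-tile channel is on again (((y of tile_due in the frame of station above 0 m and value of joint lever_left above 0.95 rad) or (y of tile_due in the frame of station below 0 m and value of joint lever_right above 0.95 rad))), for 0.2 s.
At the end, for the whole second after the job is handed in: Every jar present stands upright (within 0.15 rad) and at rest on the tray's floor, inside its walls; both plungers are home (within 4 mm) and both levers on (above 0.95 rad) (all of step 2 and value of joint each of lever_left, lever_right above 0.95 rad and value of joint each of plunger_left, plunger_right below 0.004 m); the robot touches nothing.
It fails at once if the channel with the green tile is disturbed: its plunger pulled up more than 12 mm or its lever taken off the on side ((y of tile_due in the frame of station above 0 m and (value of joint plunger_right above 0.012 m or value of joint lever_right below 0.6 rad)) or (y of tile_due in the frame of station below 0 m and (value of joint plunger_left above 0.012 m or value of joint lever_left below 0.6 rad))).
It fails at once if a bystander (tape roll, tip box or amber pot) is moved by more than 40 mm (distance of any of tape_roll, tip_box, amber_pot from where it was at the start of the episode above 0.04 m).
Of jar1, jar2, jar3, jar4, jar5 only 3 to 5 are there at a start; the rules pass over those that are not, and their reading is None.
At some moment in a run one of jar1, jar2, jar3, jar4, jar5 may be knocked a few centimetres aside while the robot is not near it.
It also fails if it takes over 208 s, if anything falls off the work surface, if the arm or the gripper's body presses on something with over 40 N, if the wrist force passes 120 N, or if a joint passes its speed limit or range.

ROBOT

A 6-joint arm with a two-finger parallel gripper is mounted at the origin on the work surface. World frame = base frame: x ahead of the robot, y to its left, z up, the work surface at z = 0. Lengths are in m, angles in rad, forces in N, time in s.
With the tool pointing down it reaches from about 0.225 to 0.725 m from the base axis. Payload 3.1 kg.
Tool frame: the origin (TCP) lies on the mounting face of the last link; the fingertips stand 173 mm ahead of it and the grasp point (between the pads) lies 155 mm ahead of it; z points along the fingers, x is the direction in which the jaws open and shut, and the axes are right-handed (so a half turn about z gives the same grasp; the last joint's range is limited). The gripper opens to 85 mm and grips with 20 to 120 N. Pads are 22 mm wide; open, the fingers measure 114 mm over their backs; the gripper's body (76 mm by 85 mm) begins 54 mm behind the grasp point. The pads swing forward as they close: fully open they stand 13 mm farther back than shut.
Start: joints at [-1.444, 0.048, 0.099, 1.622, 0, 1.443], TCP at [0.132, -0.508, 0.405] pointing down, gripper open.
Joint ranges: [-2.91, 2.91], [-0.99, 1.94], [-1.21, 1.42], [-2.12, 2.29], [-1.49, 1.47], [-3.14, 3.14]. Speed limits (rad/s): [2.79, 2.79, 3.14, 3.14, 3.14, 3.14].

INTERFACE

Orientations are given as a rotation vector (axis times angle).
In Python, from plant import arm, optics, job, search_frame, spot_point gives the robot as it stands. The module is installed in compiled form; this text tells all that it offers.
- The arm moves only by the tool step_arm, never from a script. Its argument "plan" is a list of rows, each a list of 3 entries, a list of its own where there are three numbers: the finger opening in m, from 0 to 0.0854, then the shift along the tool's x, y, z in m, then the turn about the tool's z in rad. In form: [[grip, [dx, dy, dz], spin], ...]. A call has 1 to 10 rows; each row shifts and turns the commanded pose from where the row before left it, along the tool's axes as they then stand; what a row does not reach is not made up. A row lasts 1/10 s, in which the tool goes at most 50 mm and 8.59 degrees, less where a joint would pass 70% of its speed; a pose out of reach is approached as far as the arm can. A call is refused whole if a number of a shift passes 0.05 or a number of a turn 0.15, either way. A call with a gripper value outside its range is refused whole. The fingers move at their own pace and stop on an object; the grip force is fixed at half the most. Time passes only in rows, so rows that do not move let the fingers close. It gives the time, the measured TCP pose, the force and the opening at its end, in the units of the state.
- arm.state(): the state, without advancing time (a new reading comes with each control period).
- optics.get_image(name): name is "side" or "top"; returns (picture, depth): 384x512x3 uint8, red, green, blue; 384x512 float32, m along the optical axis (not along the pixel's ray), 0 where there is no reading.
- optics.camera_model(name): a dict with "camera_matrix" (3x3 intrinsics, pixels), "D" ([k1, k2, p1, p2, k3] as OpenCV has them; the pictures are not rectified), "xyz" and "attitude" of the camera in the world. Camera axes: x right, y down, z forward; pixel columns grow to the right and rows downward; lengths in m; the calibration is good to about 2 mm. A picture is of the moment at which its call begins. camera_model takes no time and is no camera call.
- job.close_job(): hands the job in, once; it reports no verdict.
Trained networks look in the newest picture that a camera, given by its name, has taken for a name from the list of things; names that differ only in an ending like _2 or _b are one class to them, and where a whole thing is asked for, a point or a joint stands for the part that bears it (a point fixed in the world has none). Each returns a list of dicts, best first, with "p" (0 to 1); they miss things now and then, are a little off and sometimes report something else, mostly with a low value. They report only what shows in the picture. A call takes as long as a camera call. They do not tell look-alikes from the thing itself.
- search_frame(thing, camera): "xy" ([column, row] in pixels, amid what is visible of it).
- spot_point(thing, camera): "xy" ([column, row] in pixels: a listed point, or the origin of a listed thing).
The state is a dict: "clock": time; "joints": joint angles; "dq": joint speeds; "joint_efforts": joint torques, N m; "eef_pos": TCP position; "tcp_rot": TCP orientation; "force": force on the tool from outside, world axes, zero at the start; "wrist_torque": the same for the moment, N m; "opening": opening from 0.0 (shut) to 1.0 (fully open).
Only numpy, scipy, OpenCV 4.12 (cv2) and the standard library are available. Lean on these libraries where they do the work, as an engineer would, in place of code of your own. Each camera call takes 0.05 s, during which the arm holds its last target.

## Working session

There is one attempt and no reset: what is moved stays moved. The work goes in short steps, Python scripts to look and compute and a tool call to move; the robot and the scene stay as the last step left them, time stands still between calls to the robot, and variables do not carry over. Pictures are saved under pics/ and viewed, and the job is handed in when it is done.

Besides the shell and the picture viewer there is one more tool, called after "Call:" as name(argument=value, ...), one argument or row to a line, values as JSON. step_arm: Moves the arm, as the interface text tells. Its arguments: {"type":"object","properties":{"plan":{"type":"array","items":{"type":"array"}}},"required":["plan"]}

```bash
mkdir -p pics; ls; python3 - <<'E'
from plant import arm, optics
import cv2
s=arm.state(); print({k:(v if not hasattr(v,'__len__') else [round(float(x),4) for x in v]) for k,v in s.items()})
for n in("side","top"):
    im,d=optics.get_image(n); cv2.imwrite(f"pics/{n}0.png",im[:,:,::-1]); print(n,optics.camera_model(n))
E
```

```text
pics
{'clock': 0.0, 'joints': [-1.4438, 0.0487, 0.0976, 1.622, -0.0, 1.443], 'dq': [-0.0005, 0.0012, 0.0008, -0.0006, 0.0008, -0.0008], 'joint_efforts': [-0.0004, -33.8779, 32.0016, 0.0201, -0.0001, -0.0], 'eef_pos': [0.1323, -0.5078, 0.4035], 'tcp_rot': [-2.4843, 1.9202, 0.0026], 'force': [-0.0282, 0.6214, 0.402], 'wrist_torque': [0.0252, 0.0552, -0.0507], 'opening': 1.0002326665430628}
side {'camera_matrix': array([[460.86118541,   0.        , 253.64714265],
       [  0.        , 460.86118541, 187.279373  ],
       [  0.        ,   0.        ,   1.        ]]), 'D': array([-0.11021426,  0.        ,  0.        ,  0.        ,  0.        ]), 'xyz': array([0.33569891, 0.94819673, 0.79622307]), 'attitude': array([-0.23322447,  2.68216864, -1.41435579])}
top {'camera_matrix': array([[378.0511265 ,   0.        , 257.94004806],
       [  0.        , 378.0511265 , 185.80530112],
       [  0.        ,   0.        ,   1.        ]]), 'D': array([0.04068717, 0.        , 0.        , 0.        , 0.        ]), 'xyz': array([ 0.48249925, -0.05504893,  1.08032807]), 'attitude': array([-2.21125051,  2.17515495, -0.04421922])}
```

View pics/top0.png

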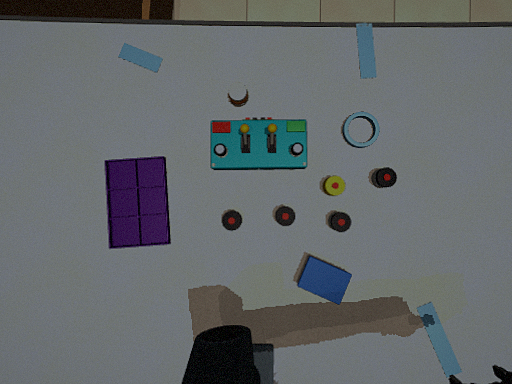

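View pics/side0.png

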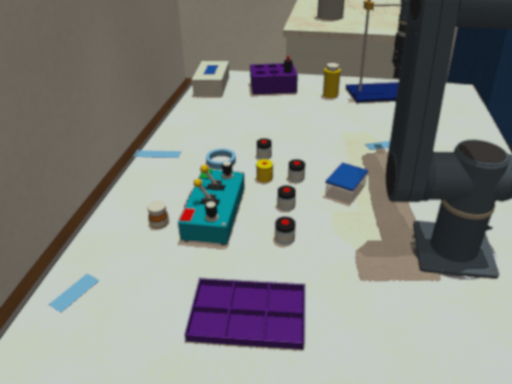

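The top view has +x up and +y to the left. The red tile is at (221,127), on the left channel, and the green tile is at (296,127). Four red-dotted black-capped jars are at (232,220), (285,216), (340,222) and (384,177). A yellow look-alike is at (335,185), with the tape roll at (361,129), the tip box at (325,279), the amber pot at (238,98) and the tray at (138,202). I'll measure these next.

```bash
cat > h.py <<'E'
import numpy as np, cv2
from scipy.spatial.transform import Rotation as R
from plant import arm, optics, search_frame, spot_point
C={n:optics.camera_model(n) for n in("side","top")}
def ray(n,uv):
    c=C[n]; p=cv2.undistortPoints(np.array(uv,float).reshape(-1,1,2),c["camera_matrix"],c["D"]).reshape(-1,2)
    d=np.c_[p,np.ones(len(p))]; return d, R.from_rotvec(c["attitude"]).as_matrix(), c["xyz"]
def atz(n,uv,z):
    d,M,o=ray(n,uv); w=d@M.T; return o+w*((z-o[2])/w[:,2])[:,None]
def atd(n,uv,dep):
    d,M,o=ray(n,uv); return o+(d*np.array(dep).reshape(-1,1))@M.T
def cloud(n,dep):
    v,u=np.mgrid[0:384,0:512]; return atd(n,np.c_[u.ravel(),v.ravel()],dep.ravel()).reshape(384,512,3)
def proj(n,P):
    c=C[n]; M=R.from_rotvec(c["attitude"]).as_matrix(); 
    rv=cv2.Rodrigues(M.T)[0]; t=-M.T@c["xyz"]
    return cv2.projectPoints(np.array(P,float).reshape(-1,3),rv,t,c["camera_matrix"],c["D"])[0].reshape(-1,2)
def st():
    s=arm.state(); T=R.from_rotvec(s["tcp_rot"]).as_matrix(); p=np.array(s["eef_pos"])
    print("t",round(s["clock"],2),"tcp",p.round(4),"grasp",(p+.155*T[:,2]).round(4),"F",np.round(s["force"],1),"open",round(s["opening"],3)); print("x",T[:,0].round(3),"z",T[:,2].round(3)); return s,T,p
E
cat > m1.py <<'E'
from h import *
np.set_printoptions(suppress=True,precision=4)
im,d=optics.get_image("top"); P=cloud("top",d)
hsv=cv2.cvtColor(im,cv2.COLOR_RGB2HSV)
def blobs(mask,name,lo=30):
    n,l,s,c=cv2.connectedComponentsWithStats(mask.astype(np.uint8))
    for i in range(1,n):
        if s[i,4]>lo:
            q=P[l==i]; q=q[np.isfinite(q).all(1)]
            (cx,cy),(w,h),a=cv2.minAreaRect(np.argwhere(l==i)[:,::-1].astype(np.float32))
            print(name,"px",c[i].round(1),"n",s[i,4],"med",np.median(q,0),"rect",round(cx,1),round(cy,1),round(w,1),round(h,1),round(a,1))
H,S,V=[hsv[...,i].astype(int) for i in range(3)]
red=((H<8)|(H>172))&(S>130)&(V>80); blobs(red,"red",8)
blobs((H>130)&(H<160)&(S>100)&(V>30),"purple",500)
blobs((H>80)&(H<97)&(S>120)&(V>80),"teal",500)
blobs((H>50)&(H<75)&(S>100)&(V>60),"green",40)
blobs((H>22)&(H<32)&(S>150)&(V>100),"yellow",15)
# colors
m=(H>130)&(H<160)&(S>100)&(V>30)
n,l,s,c=cv2.connectedComponentsWithStats(cv2.morphologyEx(m.astype(np.uint8),cv2.MORPH_CLOSE,np.ones((5,5))))
i=1+np.argmax(s[1:,4]); px=np.argwhere(l==i)[:,::-1].astype(np.float32)
W=atz("top",px,0.024)[:,:2].astype(np.float32); print("tray rect top",cv2.minAreaRect(W))
m=(H>80)&(H<97)&(S>120)&(V>80)
n,l,s,c=cv2.connectedComponentsWithStats(cv2.morphologyEx(m.astype(np.uint8),cv2.MORPH_CLOSE,np.ones((5,5))))
i=1+np.argmax(s[1:,4]); px=np.argwhere(l==i)[:,::-1].astype(np.float32)
q=P[l==i]; q=q[abs(q[:,2]-0.07)<0.008][:,:2].astype(np.float32); print("station rect",cv2.minAreaRect(q), np.median(P[l==i][:,2]))
E
python3 m1.py
```

```text
red px [220.7 126.5] n 176 med [0.6877 0.0548 0.0769] rect 220.5 127.0 10.0 17.0 90.0
red px [386.6 176.7] n 34 med [ 0.5611 -0.3933  0.0582] rect 386.5 177.0 6.0 5.0 90.0
red px [334.9 185.3] n 25 med [ 0.5372 -0.2546  0.0574] rect 334.9 185.3 4.9 4.9 63.4
red px [285.  215.8] n 36 med [ 0.4514 -0.121   0.0583] rect 284.8 215.8 6.4 5.7 45.0
red px [231.  220.3] n 34 med [0.4381 0.0244 0.0577] rect 231.0 220.5 5.0 6.0 90.0
red px [341.1 221.6] n 36 med [ 0.4382 -0.2713  0.0576] rect 341.3 221.8 5.7 6.4 45.0
purple px [137.2 201.9] n 4894 med [0.4825 0.2941 0.0052] rect 136.5 202.1 89.0 59.8 86.8
teal px [258.7 146. ] n 3137 med [ 0.6368 -0.047   0.0707] rect 258.5 143.5 47.0 95.0 90.0
green px [295.3 125.8] n 191 med [ 0.6923 -0.1433  0.0765] rect 295.5 126.0 10.0 17.0 90.0
yellow px [244.2 127.9] n 32 med [ 0.6721 -0.01    0.1408] rect 244.0 128.0 5.7 5.7 45.0
yellow px [271.8 127.4] n 36 med [ 0.6751 -0.08    0.1409] rect 272.0 127.0 6.0 6.0 90.0
tray rect top ((0.4834897518157959, 0.28952428698539734), (0.2462087720632553, 0.16837383806705475), 4.872702598571777)
station rect ((0.6459406614303589, -0.04651908576488495), (0.12836140394210815, 0.25627401471138), 1.15761137008667) 0.07067802213284025
```

```bash
python3 - <<'E'
import sys; sys.path.insert(0,'.')
from h import *
np.set_printoptions(suppress=True,precision=4)
optics.get_image("top")
for t in ["jar1","plunger_left_grip","lever_left_tip","lever_right_tip","tile_due"]:
    r=spot_point(t,"top"); print(t,[(round(x["p"],2),np.round(x["xy"],1)) for x in r[:7]])
im=cv2.imread("pics/top0.png"); cv2.imwrite("pics/crop0.png",cv2.resize(im[90:260,200:420],None,fx=3.4,fy=3.4,interpolation=cv2.INTER_CUBIC))
E
```

```text
jar1 [(0.72, array([378.7, 176.1])), (0.69, array([330.7, 192. ])), (0.66, array([284.9, 216.4])), (0.55, array([340.5, 219.7])), (0.55, array([236.8, 216.4]))]
plunger_left_grip [(0.67, array([222.2, 150.7]))]
lever_left_tip [(0.53, array([243.6, 128.6]))]
lever_right_tip [(0.67, array([272. , 130.2]))]
tile_due [(0.72, array([219.4, 129.5]))]
```

View pics/crop0.png

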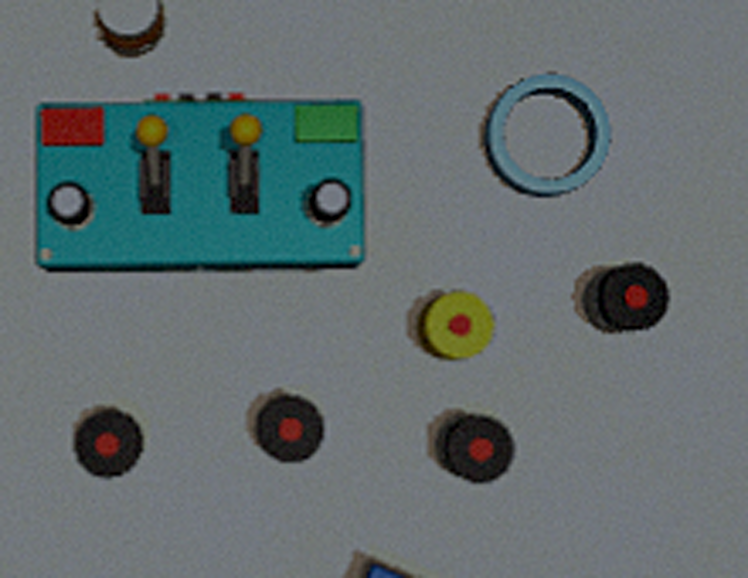

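Four jars fit: black caps with a red dot at z 0.058. The fifth red dot, at (335,185), sits on a yellow body, so it is the look-alike and stays put. The station is at about (0.6455, -0.046) with yaw 0.021, and the red tile is on the left channel. The left lever ball measured (0.672, -0.010), which matches the predicted (0.674, -0.010).

```bash
cat >> h.py <<'E'
def go(g,yaw=None):
    """g: target of grasp point (world); yaw: wanted direction of tool x (world angle), mod pi"""
    s,T,p=st(); gp=p+.155*T[:,2]; D=np.array(g)-gp
    a=np.arctan2(T[1,0],T[0,0]); sp=0
    if yaw is not None:
        sp=(yaw-a+np.pi/2)%np.pi-np.pi/2; sp=-sp  # tool z down
    print("need tool d",(T.T@D).round(4),"spin",round(sp,4),"world d",D.round(4),"toolx az",round(a,4),"j6",round(s["joints"][5],3))
E
python3 -c "
from h import *
go([0.707,-0.011,0.25],np.pi/2)"
```

```text
t 0.45 tcp [ 0.1323 -0.508   0.4046] grasp [ 0.1323 -0.508   0.2496] F [-0.6 -0.1  0. ] open 1.001
x [ 0.252 -0.968 -0.   ] z [-0.  0. -1.]
need tool d [-3.361e-01 -6.814e-01 -3.000e-04] spin 0.2548 world d [5.747e-01 4.970e-01 4.000e-04] toolx az -1.316 j6 1.443
```

Call:
step_arm(
  plan=[
    [0,[0,0,0],0.127],
    [0,[0,0,0],0.128],
    [0,[-0.026,-0.03,0],0],
    [0,[-0.026,-0.03,0],0],
    [0,[-0.026,-0.03,0],0],
    [0,[-0.026,-0.03,0],0],
    [0,[-0.026,-0.03,0],0],
    [0,[-0.026,-0.03,0],0],
    [0,[-0.026,-0.03,0],0],
    [0,[-0.026,-0.03,0],0],
  ],
)

```text
clock: 1.45
eef_pos: [0.3734, -0.2988, 0.405]
tcp_rot: [2.221, -2.222, 0.001]
force: [0.3, -0.7, -0.2]
opening: -0.004
```

```bash
python3 -c "
from h import *
go([0.707,-0.011,0.25],np.pi/2)"
```

```text
t 1.45 tcp [ 0.3734 -0.2988  0.405 ] grasp [ 0.3734 -0.2989  0.25  ] F [ 0.3 -0.7 -0.2] open -0.004
x [-0.    -1.     0.001] z [ 0.001 -0.001 -1.   ]
need tool d [-2.880e-01 -3.335e-01 -1.000e-04] spin -0.0003 world d [0.3336 0.2879 0.    ] toolx az -1.5711 j6 2.327
```

Call:
step_arm(
  plan=[
    [0,[0,0,0],-0.145],
    [0,[0,0,0],-0.145],
    [0,[0,0,0],-0.145],
    [0,[0,0,0],-0.145],
    [0,[0,0,0],-0.145],
    [0,[0,0,0],-0.145],
    [0,[0,0,0],-0.145],
    [0,[0,0,0],-0.145],
    [0,[0,0,0],-0.145],
    [0,[0,0,0],-0.145],
  ],
)

```text
clock: 2.45
eef_pos: [0.3723, -0.3001, 0.4048]
tcp_rot: [3.136, -0.181, 0.0]
force: [0.0, 0.7, -1.0]
opening: -0.003
```

Call:
step_arm(
  plan=[
    [0,[0,0,0],-0.121],
    [0,[0.036,-0.032,0],0],
    [0,[0.036,-0.032,0],0],
    [0,[0.036,-0.032,0],0],
    [0,[0.036,-0.032,0],0],
    [0,[0.036,-0.032,0],0],
    [0,[0.036,-0.032,0],0],
    [0,[0.036,-0.032,0],0],
    [0,[0.036,-0.032,0],0],
    [0,[0.036,-0.032,0],0],
  ],
)

```text
clock: 3.45
eef_pos: [0.6975, -0.0105, 0.4048]
tcp_rot: [3.141, 0.0, 0.001]
force: [1.6, -0.2, 0.5]
opening: 0.003
```

```bash
python3 -c "
from h import *
go([0.709,-0.0105,0.133],0)
im,d=optics.get_image('top'); cv2.imwrite('pics/t1.png',im[:,:,::-1])"
```

```text
t 3.45 tcp [ 0.6975 -0.0105  0.4048] grasp [ 0.6976 -0.0105  0.2498] F [ 1.6 -0.2  0.5] open 0.003
x [1.    0.    0.001] z [ 0.001 -0.    -1.   ]
need tool d [ 0.0113 -0.      0.1168] spin 0.0002 world d [ 0.0114  0.     -0.1168] toolx az 0.0002 j6 1.46
```

View pics/t1.png

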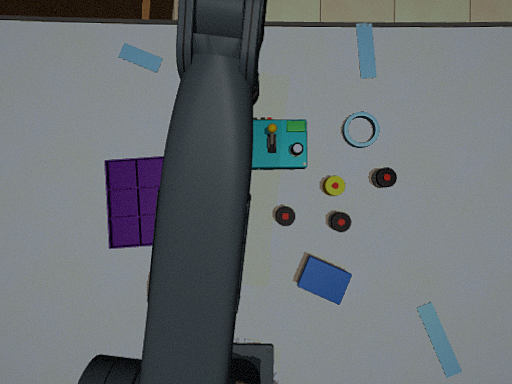

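Call:
step_arm(
  plan=[
    [0,[0.012,0,0],0],
    [0,[0,0,0.03],0],
    [0,[0,0,0.03],0],
    [0,[0,0,0.03],0],
    [0,[0,0,0.027],0],
    [0,[0,0,0],0],
  ],
)

```text
clock: 4.1
eef_pos: [0.7064, -0.012, 0.2811]
tcp_rot: [-3.14, 0.0, 0.018]
force: [-0.4, 0.3, -1.4]
opening: -0.001
```

```bash
python3 -c "
from h import *
go([0.709,-0.0105,0.133],0)
im,d=optics.get_image('side'); cv2.imwrite('pics/s1.png',cv2.resize(im[130:260,150:290,::-1],None,fx=4,fy=4))"
```

```text
t 4.1 tcp [ 0.7064 -0.012   0.2811] grasp [ 0.7046 -0.0118  0.1262] F [-0.4  0.3 -1.4] open -0.001
x [ 1.    -0.    -0.011] z [-0.011  0.001 -1.   ]
need tool d [ 0.0043 -0.0013 -0.0069] spin -0.0 world d [0.0044 0.0013 0.0068] toolx az -0.0 j6 1.459
```

View pics/s1.png

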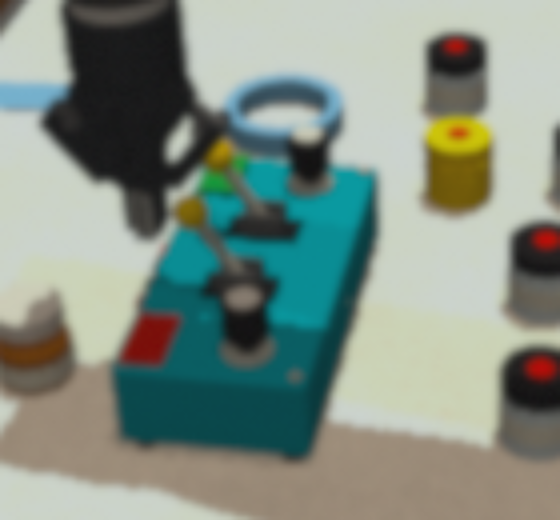

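The closed fingers are right behind the left ball, with a small gap, and clear of the amber pot and the green channel. I'll pull the lever over.

Call:
step_arm(
  plan=[
    [0,[-0.008,0,-0.004],0],
    [0,[-0.008,0,0],0],
    [0,[-0.008,0,0],0],
    [0,[-0.008,0,0],0],
    [0,[-0.008,0,0],0],
    [0,[-0.008,0,0],0],
    [0,[-0.008,0,0],0],
    [0,[-0.008,0,0],0],
    [0,[-0.008,0,0],0],
    [0,[-0.004,0,0],0],
  ],
)

```text
clock: 5.15
eef_pos: [0.6365, -0.0122, 0.2921]
tcp_rot: [-3.141, -0.0, -0.026]
force: [23.7, 0.5, -10.9]
opening: -0.001
```

```bash
python3 -c "
from h import *
go([0.609,-0.0105,0.133],0)
im,d=optics.get_image('side'); cv2.imwrite('pics/s2.png',cv2.resize(im[130:260,150:290,::-1],None,fx=4,fy=4))"
```

```text
t 5.15 tcp [ 0.6365 -0.0122  0.2921] grasp [ 0.6391 -0.0121  0.1371] F [ 23.7   0.5 -10.9] open -0.001
x [1.    0.    0.017] z [ 0.017  0.001 -1.   ]
need tool d [-0.0302 -0.0016  0.0036] spin 0.0001 world d [-0.0301  0.0016 -0.0041] toolx az 0.0001 j6 1.446
```

View pics/s2.png

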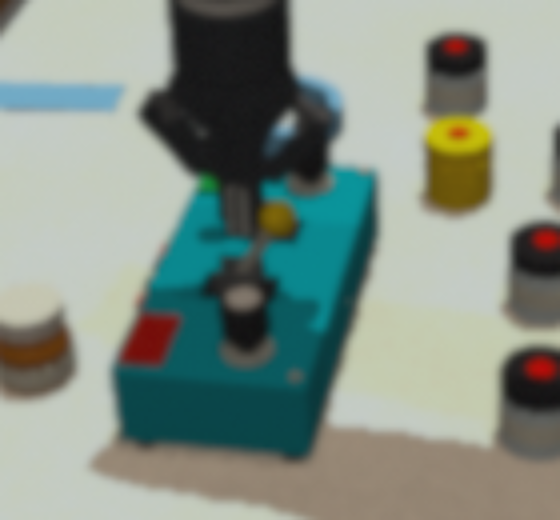

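The ball is over to the robot's side, pressed on its stop with about 24 N. I'll back off and rise.

Call:
step_arm(
  plan=[
    [0,[0.012,0,0],0],
    [0,[0,0,-0.03],0],
    [0,[0,0,-0.03],0],
    [0,[0,0,-0.03],0],
    [0.0854,[0,0,-0.02],0],
    [0.0854,[-0.03,-0.03,0],0],
    [0.0854,[-0.03,-0.03,0],0],
    [0.0854,[-0.03,-0.03,0],0],
    [0.0854,[-0.03,-0.03,0],0],
    [0.0854,[-0.03,0,0],0],
  ],
)

```text
clock: 6.2
eef_pos: [0.4923, 0.1104, 0.4008]
tcp_rot: [-3.14, -0.006, 0.003]
force: [-0.3, -0.6, 0.6]
opening: 0.992
```

```bash
python3 -c "
from h import *
go([0.438,0.0244,0.18],0)
im,d=optics.get_image('side'); cv2.imwrite('pics/s3.png',im[:,:,::-1])
im,d=optics.get_image('top'); cv2.imwrite('pics/t3.png',im[:,:,::-1])
P=cloud('top',d)
"
```

```text
t 6.2 tcp [0.4923 0.1104 0.4008] grasp [0.492  0.1106 0.2458] F [-0.3 -0.6  0.6] open 0.992
x [ 1.     0.004 -0.002] z [-0.002  0.001 -1.   ]
need tool d [-0.0542  0.0861  0.0658] spin 0.0039 world d [-0.054  -0.0862 -0.0658] toolx az 0.0039 j6 1.654
```

View pics/s3.png

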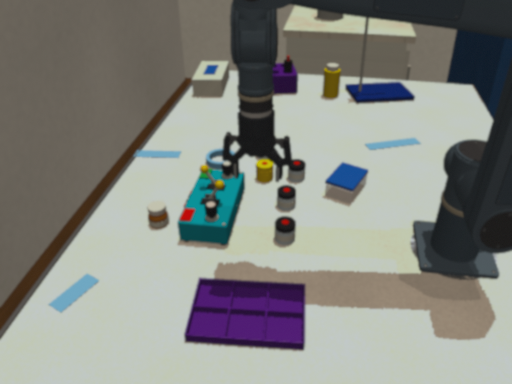

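View pics/t3.png

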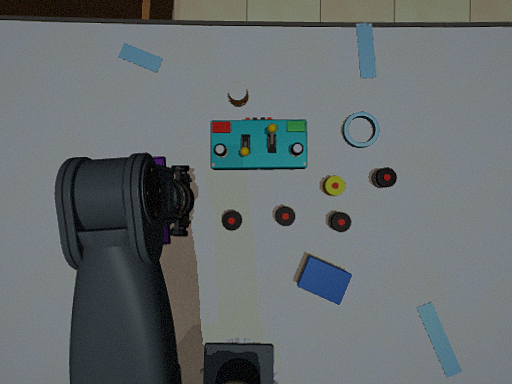

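The left lever is off with its ball at (244,151), and the right one is still on at (272,128). The jars haven't moved. Next is the first jar at (0.438, 0.024).

Call:
step_arm(
  plan=[
    [0.0854,[-0.027,0.043,0],0],
    [0.0854,[-0.027,0.043,0],0],
    [0.0854,[0,0,0.04],0],
    [0.0854,[0,0,0.04],0],
    [0.0854,[0,0,0.04],0],
    [0.0854,[0,0,0.03],0],
    [0.0854,[0,0,0],0],
  ],
)

```text
clock: 7.0
eef_pos: [0.4384, 0.023, 0.2462]
tcp_rot: [-3.141, 0.001, 0.018]
force: [-0.3, -0.1, 0.6]
opening: 0.999
```

```bash
python3 -c "
from h import *
go([0.438,0.0244,0.044],0)
im,d=optics.get_image('side'); cv2.imwrite('pics/s4.png',cv2.resize(im[130:280,220:370,::-1],None,fx=3.6,fy=3.6))
"
```

```text
t 7.0 tcp [0.4384 0.023  0.2462] grasp [0.4367 0.0232 0.0912] F [-0.3 -0.1  0.6] open 0.999
x [ 1.    -0.001 -0.011] z [-0.011  0.001 -1.   ]
need tool d [ 0.0019 -0.0012  0.0471] spin -0.0008 world d [ 0.0013  0.0012 -0.0472] toolx az -0.0008 j6 1.471
```

View pics/s4.png

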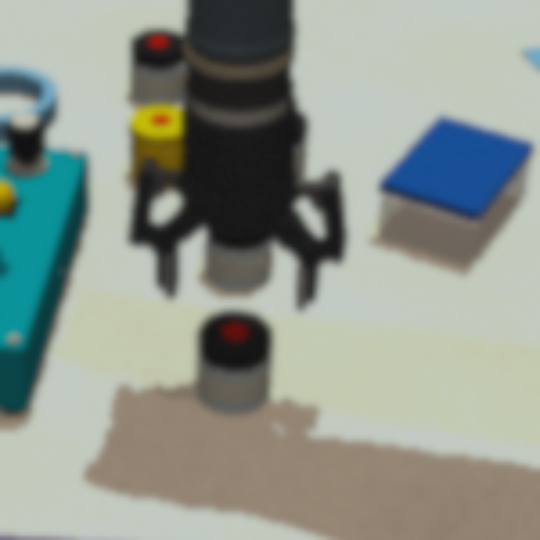

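Call:
step_arm(
  plan=[
    [0.0854,[0.001,-0.001,0.025],0],
    [0.0854,[0,0,0.022],0],
    [0.0854,[0,0,0],0],
    [0.04,[0,0,0],0],
    [0.04,[0,0,0],0],
    [0.04,[0,0,0],0],
    [0.04,[0,0,0],0],
    [0.04,[0,0,0],0],
  ],
)

```text
clock: 7.85
eef_pos: [0.4434, 0.0241, 0.2075]
tcp_rot: [3.141, 0.0, 0.007]
force: [-2.0, -0.2, 6.5]
opening: 0.61
```

Call:
step_arm(
  plan=[
    [0.04,[0,0,-0.02],0],
    [0.04,[0,0,-0.03],0],
    [0.04,[0,0,-0.03],0],
    [0.04,[0,0,-0.03],0],
    [0.04,[0,0,-0.02],0],
    [0.04,[0,0,0],0],
  ],
)

```text
clock: 8.45
eef_pos: [0.4436, 0.0241, 0.3391]
tcp_rot: [3.141, 0.0, 0.014]
force: [1.8, -0.5, -2.1]
opening: 0.608
```

```bash
python3 - <<'E'
from h import *
ph=0.08; c=np.array([0.4835,0.2905]); M=np.array([[np.cos(ph),-np.sin(ph)],[np.sin(ph),np.cos(ph)]])
for i in(-.081,0,.081):
  for j in(-.04,.04): print(i,j,(c+M@[i,j]).round(4))
t=c+M@[-.081,-.04]
go([*t,0.16],0)
im,d=optics.get_image('side'); cv2.imwrite('pics/s5.png',im[:,:,::-1])
# tray fit by overlay: optimise on top image from arm-free picture
im=cv2.imread('pics/top0.png'); 
o=[]
for sx in(-1,1):
  for sy in(-1,1): o.append([*(c+M@[sx*.1235,sy*.0825]),.024])
print(proj('top',o).round(1))
big=cv2.resize(im,None,fx=4,fy=4,interpolation=cv2.INTER_CUBIC)
def ln(a,b):
  q=proj('top',[[*(c+M@a),.024],[*(c+M@b),.024]])*4+1.5
  cv2.line(big,*[tuple(int(v) for v in x) for x in q],(0,255,255),1)
for y in(-.0825,0,.0825): ln([-.1235,y],[.1235,y])
for x in(-.1235,-.0405,.0405,.1235): ln([x,-.0825],[x,.0825])
cv2.imwrite('pics/tr.png',big[580:1040,380:720])
E
```

```text
-0.081 -0.04 [0.406  0.2442]
-0.081 0.04 [0.3996 0.3239]
0 -0.04 [0.4867 0.2506]
0 0.04 [0.4803 0.3304]
0.081 -0.04 [0.5674 0.2571]
0.081 0.04 [0.561  0.3368]
t 8.45 tcp [0.4436 0.0241 0.3391] grasp [0.445  0.024  0.1841] F [ 1.8 -0.5 -2.1] open 0.608
x [1.    0.    0.009] z [ 0.009 -0.001 -1.   ]
need tool d [-0.0392 -0.2202  0.0236] spin 0.0 world d [-0.039   0.2202 -0.0241] toolx az 0.0 j6 1.474
[[168.7 244.3]
 [108.8 248.3]
 [164.1 155.8]
 [104.9 159.5]]
```

View pics/s5.png

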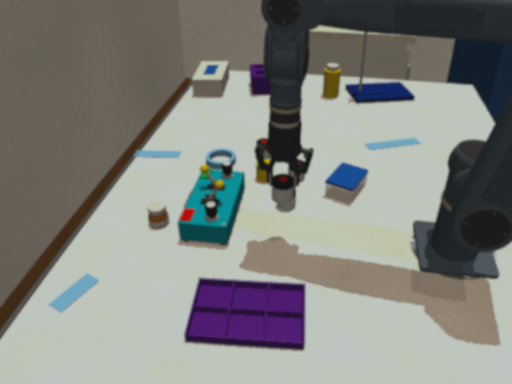

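View pics/tr.png

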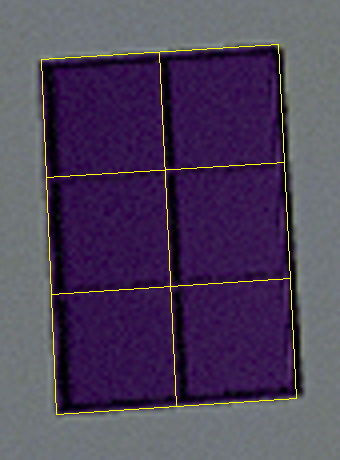

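Jar 1 is held, at opening 0.61 (52–54 mm). The tray model overlays the image within about 2 mm. I'll carry it to the near-right compartment at (0.406, 0.244).

Call:
step_arm(
  plan=[
    [0.04,[-0.005,-0.03,0],0],
    [0.04,[-0.005,-0.03,0],0],
    [0.04,[-0.005,-0.03,0],0],
    [0.04,[-0.005,-0.03,0],0],
    [0.04,[-0.005,-0.03,0],0],
    [0.04,[-0.005,-0.03,0],0],
    [0.04,[-0.005,-0.03,0],0],
    [0.04,[-0.004,-0.01,0.03],0],
    [0.04,[0,0,0.04],0],
    [0.04,[0,0,0],0],
  ],
)

```text
clock: 9.5
eef_pos: [0.3985, 0.2429, 0.2554]
tcp_rot: [3.134, 0.002, -0.027]
force: [-1.8, -0.5, -3.3]
opening: 0.609
```

```bash
python3 - <<'E'
from h import *
go([.406,.2442,0.059],0)
im,d=optics.get_image('side'); cv2.imwrite('pics/s6.png',cv2.resize(im[230:384,150:350,::-1],None,fx=3.6,fy=3.6))
E
```

```text
t 9.5 tcp [0.3985 0.2429 0.2554] grasp [0.3959 0.2417 0.1005] F [-1.8 -0.5 -3.3] open 0.609
x [ 1.     0.001 -0.017] z [-0.017 -0.007 -1.   ]
need tool d [ 0.0108 -0.0028  0.0413] spin 0.0012 world d [ 0.0101  0.0025 -0.0415] toolx az 0.0012 j6 1.973
```

View pics/s6.png

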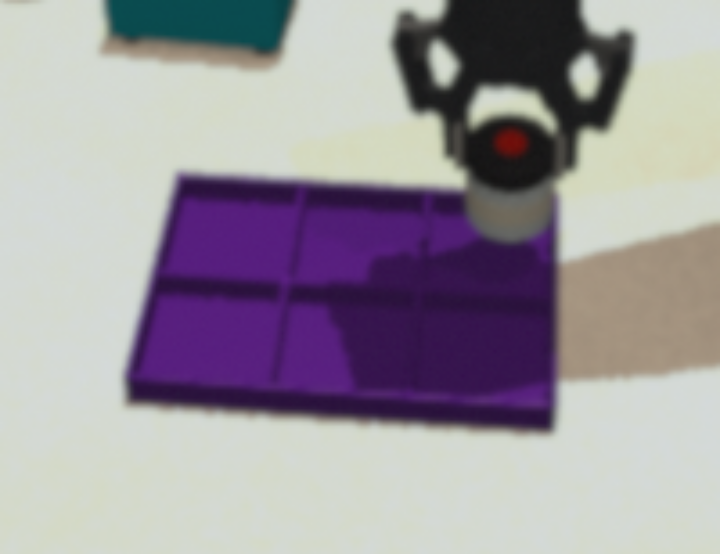

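Call:
step_arm(
  plan=[
    [0.04,[0.007,-0.003,0],0],
    [0.04,[0,0,0.015],0],
    [0.04,[0,0,0.01],0],
    [0.04,[0,0,0],0],
    [0.04,[0,0,0],0],
  ],
)

```text
clock: 10.05
eef_pos: [0.4108, 0.2472, 0.2407]
tcp_rot: [-3.141, 0.001, -0.002]
force: [-0.8, -0.0, -0.6]
opening: 0.607
```

```bash
python3 - <<'E'
from h import *
go([.406,.2442,0.059],0)
im,d=optics.get_image('side'); cv2.imwrite('pics/s7.png',cv2.resize(im[230:384,150:350,::-1],None,fx=3.6,fy=3.6))
E
```

```text
t 10.05 tcp [0.4108 0.2472 0.2407] grasp [0.411  0.2473 0.0857] F [-0.8 -0.  -0.6] open 0.607
x [ 1.    -0.     0.001] z [ 0.001  0.001 -1.   ]
need tool d [-0.005   0.0032  0.0267] spin -0.0005 world d [-0.005  -0.0031 -0.0267] toolx az -0.0005 j6 1.973
```

View pics/s7.png

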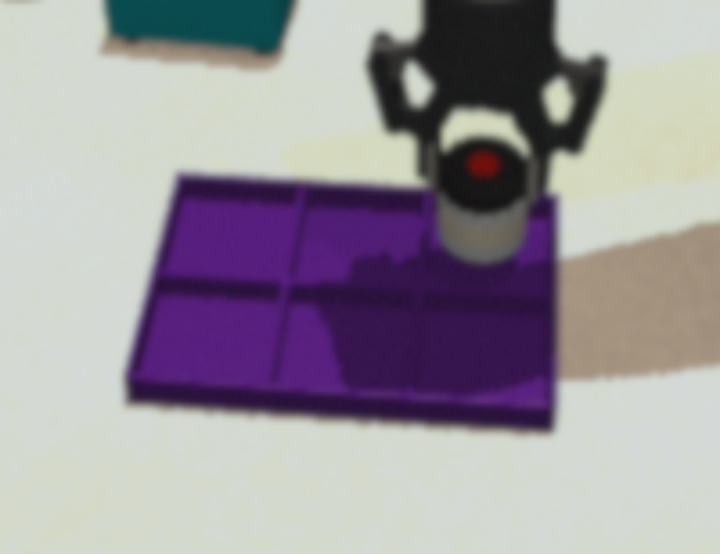

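Call:
step_arm(
  plan=[
    [0.04,[-0.005,0.003,0],0],
    [0.04,[0,0,0.013],0],
    [0.04,[0,0,0.013],0],
    [0.04,[0,0,0],0],
    [0.04,[0,0,0],0],
    [0.068,[0,0,0],0],
    [0.068,[0,0,0],0],
    [0.068,[0,0,0],0],
  ],
)

```text
clock: 10.9
eef_pos: [0.4054, 0.2443, 0.2141]
tcp_rot: [-3.141, -0.0, -0.001]
force: [0.8, 0.7, 0.0]
opening: 0.796
```

```bash
python3 - <<'E'
from h import *
go([.406,.2442,0.059],0)
im,d=optics.get_image('side'); cv2.imwrite('pics/s8.png',cv2.resize(im[230:384,150:350,::-1],None,fx=3.6,fy=3.6))
E
```

```text
t 10.9 tcp [0.4054 0.2443 0.2141] grasp [0.4055 0.2443 0.0591] F [0.8 0.7 0. ] open 0.796
x [1.    0.    0.001] z [ 0.001  0.    -1.   ]
need tool d [0.0005 0.0001 0.0001] spin 0.0 world d [ 0.0005 -0.0001 -0.0001] toolx az 0.0 j6 1.971
```

View pics/s8.png

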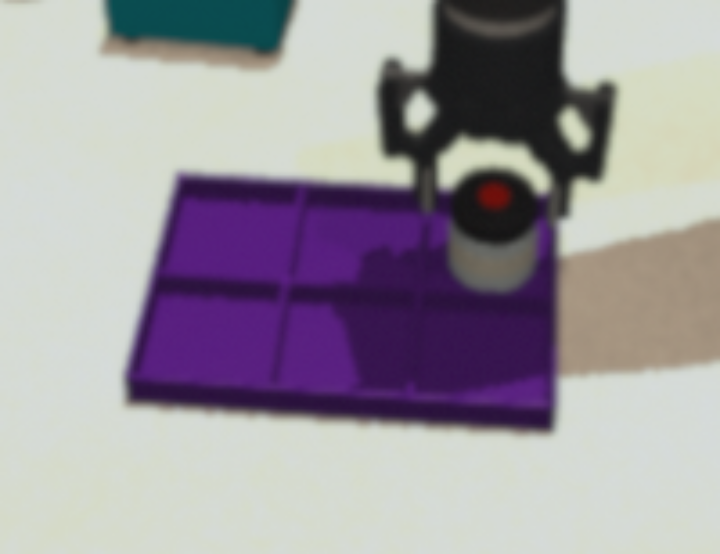

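Jar 1 is down in the near-right compartment. I'll go back up and over to jar 2.

Call:
step_arm(
  plan=[
    [0.068,[0,0,-0.03],0],
    [0.0854,[0,0,-0.04],0],
    [0.0854,[0,0,-0.04],0],
    [0.0854,[0,0,-0.01],0],
    [0.0854,[0.006,0.04,0],0],
    [0.0854,[0.006,0.04,0],0],
    [0.0854,[0.006,0.04,0],0],
    [0.0854,[0.006,0.04,0],0],
    [0.0854,[0.006,0.04,0],0],
    [0.0854,[0.006,0.04,0],0],
  ],
)

```text
clock: 11.95
eef_pos: [0.441, 0.0027, 0.3333]
tcp_rot: [-3.141, -0.0, 0.0]
force: [0.3, 0.5, 0.6]
opening: 1.002
```

```bash
cat > look.py <<'E'
from h import *
import sys
np.set_printoptions(suppress=True,precision=4)
im,d=optics.get_image("top"); P=cloud("top",d); hsv=cv2.cvtColor(im,cv2.COLOR_RGB2HSV)
H,S,V=[hsv[...,i].astype(int) for i in range(3)]
m=((H<8)|(H>172))&(S>130)&(V>60)
n,l,s,c=cv2.connectedComponentsWithStats(m.astype(np.uint8))
for i in range(1,n):
    if s[i,4]>8: print("red px",c[i].round(1),s[i,4],np.median(P[l==i],0))
cv2.imwrite(sys.argv[1],im[:,:,::-1])
E
python3 look.py pics/t9.png; python3 -c "
from h import *
go([.4514,-.121,.18],0)"
```

```text
red px [220.8 127. ] 192 [0.6867 0.0548 0.0767]
red px [386.8 176.8] 38 [ 0.5611 -0.3935  0.0581]
red px [334.8 185.2] 25 [ 0.5371 -0.2542  0.0584]
red px [285.  215.9] 43 [ 0.4514 -0.1209  0.0576]
red px [341.  221.8] 41 [ 0.4382 -0.2714  0.0575]
red px [148.6 231.3] 38 [0.4055 0.2434 0.0618]
t 12.0 tcp [ 0.442  -0.002   0.3332] grasp [ 0.4421 -0.003   0.1782] F [ 1.6 -4.   0.6] open 1.0
x [ 1.    -0.006  0.001] z [ 0.001 -0.006 -1.   ]
need tool d [ 0.01   0.118 -0.001] spin -0.0057 world d [ 0.0093 -0.118   0.0018] toolx az -0.0057 j6 1.422
```

View pics/t9.png

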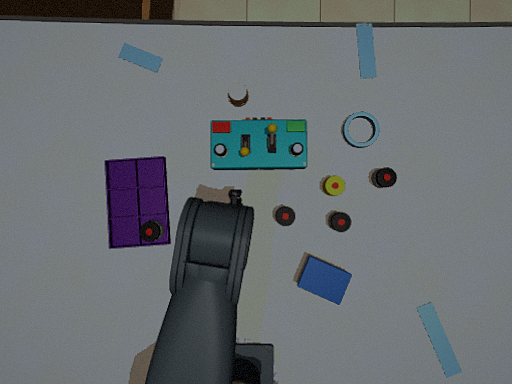

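Jar 1 stands upright in its compartment at (0.4055, 0.2434), top at z 0.062. Now jar 2.

Call:
step_arm(
  plan=[
    [0.0854,[0.004,0.04,0],0],
    [0.0854,[0.004,0.04,0],0],
    [0.0854,[0.002,0.038,0],0],
    [0.0854,[0,0,0],0],
    [0.0854,[0,0,0.04],0],
    [0.0854,[0,0,0.03],0],
    [0.0854,[0,0,0],0],
    [0.0854,[0,0,0],0],
  ],
)

```text
clock: 12.8
eef_pos: [0.4508, -0.113, 0.2634]
tcp_rot: [-3.141, -0.001, 0.003]
force: [0.9, 0.7, 0.5]
opening: 1.002
```

```bash
python3 -c "
from h import *
go([.4514,-.1209,.046],0)
im,d=optics.get_image('side'); cv2.imwrite('pics/s10.png',cv2.resize(im[130:280,220:370,::-1],None,fx=3.6,fy=3.6))
"
```

```text
t 12.8 tcp [ 0.4508 -0.113   0.2634] grasp [ 0.4505 -0.1128  0.1084] F [0.9 0.7 0.5] open 1.002
x [ 1.     0.001 -0.002] z [-0.002  0.001 -1.   ]
need tool d [0.001  0.0082 0.0623] spin 0.0008 world d [ 0.0009 -0.0081 -0.0624] toolx az 0.0008 j6 1.18
```

View pics/s10.png

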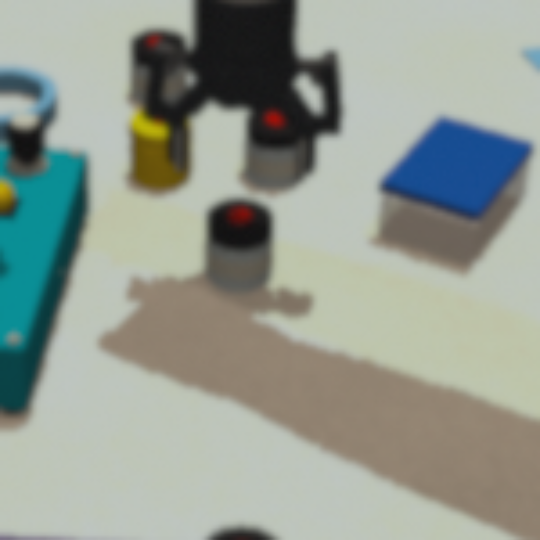

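Call:
step_arm(
  plan=[
    [0.0854,[0.001,0.008,0],0],
    [0.0854,[0,0,0.022],0],
    [0.0854,[0,0,0.02],0],
    [0.0854,[0,0,0.02],0],
    [0.0854,[0,0,0],0],
    [0.0854,[0,0,0],0],
    [0.04,[0,0,0],0],
    [0.04,[0,0,0],0],
    [0.04,[0,0,0],0],
    [0.04,[0,0,0],0],
  ],
)

```text
clock: 13.85
eef_pos: [0.453, -0.1222, 0.2038]
tcp_rot: [3.14, -0.0, 0.005]
force: [-1.3, -0.5, 4.9]
opening: 0.611
```

```bash
python3 -c "
from h import *
go([.4514,-.1209,.046],0)
im,d=optics.get_image('side'); cv2.imwrite('pics/s11.png',cv2.resize(im[130:280,220:370,::-1],None,fx=3.6,fy=3.6))
"
```

```text
t 13.85 tcp [ 0.453  -0.1222  0.2038] grasp [ 0.4534 -0.1225  0.0488] F [-1.3 -0.5  4.9] open 0.611
x [ 1.    -0.     0.003] z [ 0.003 -0.002 -1.   ]
need tool d [-0.0021 -0.0016  0.0028] spin -0.0 world d [-0.002   0.0016 -0.0028] toolx az -0.0 j6 1.164
```

View pics/s11.png

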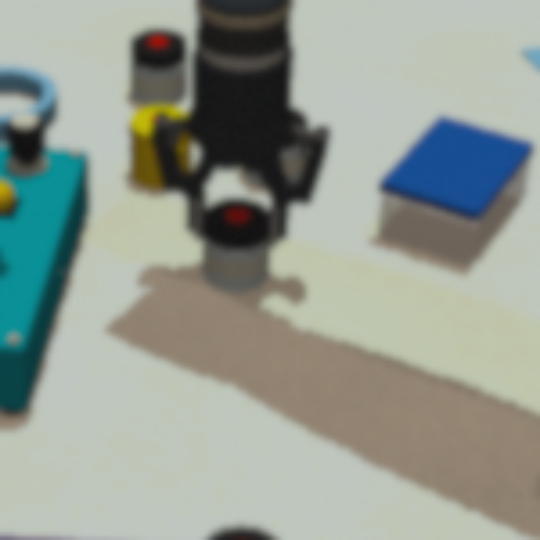

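Call:
step_arm(
  plan=[
    [0.04,[0,0,-0.02],0],
    [0.04,[0,0,-0.04],0],
    [0.04,[0,0,-0.04],0],
    [0.04,[0,0,-0.02],0],
    [0.04,[0.006,-0.03,0],0],
    [0.04,[0.011,-0.038,0],0],
    [0.04,[0.011,-0.038,0],0],
    [0.04,[0.011,-0.038,0],0],
    [0.04,[0.011,-0.038,0],0],
    [0.04,[0.011,-0.038,0],0],
  ],
)

```text
clock: 14.9
eef_pos: [0.5132, 0.0999, 0.3214]
tcp_rot: [3.142, 0.0, -0.001]
force: [0.7, -0.8, -2.5]
opening: 0.614
```

Call:
step_arm(
  plan=[
    [0.04,[0.013,-0.038,0],0],
    [0.04,[0.013,-0.038,0],0],
    [0.04,[0.013,-0.038,0],0],
    [0.04,[0.013,-0.038,0],0],
    [0.04,[0,-0.007,0.02],0],
    [0.04,[0,0,0.03],0],
    [0.04,[0,0,0.02],0],
    [0.04,[0,0,0],0],
    [0.04,[0,0,0],0],
    [0.04,[0,0,0],0],
  ],
)

```text
clock: 15.9
eef_pos: [0.5658, 0.2573, 0.2535]
tcp_rot: [-3.141, 0.0, -0.004]
force: [0.2, 0.0, -2.3]
opening: 0.611
```

```bash
python3 - <<'E'
from h import *
go([.5674,.2571,0.055],0)
im,d=optics.get_image('side'); cv2.imwrite('pics/s12.png',cv2.resize(im[180:384,150:350,::-1],None,fx=2.8,fy=2.8))
E
```

```text
t 15.9 tcp [0.5658 0.2573 0.2535] grasp [0.5663 0.2574 0.0985] F [ 0.2  0.  -2.3] open 0.611
x [ 1.    -0.     0.003] z [ 0.003  0.001 -1.   ]
need tool d [0.001  0.0004 0.0435] spin -0.0002 world d [ 0.0011 -0.0003 -0.0435] toolx az -0.0002 j6 1.89
```

View pics/s12.png

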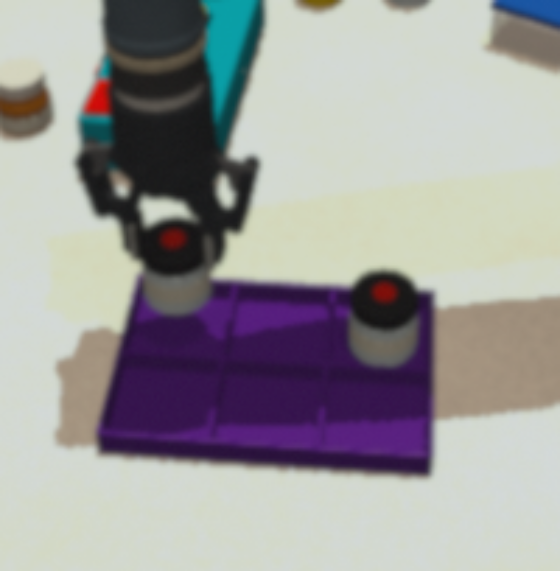

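Jar 2 is held over the far-right compartment, so I'll lower it and let go.

Call:
step_arm(
  plan=[
    [0.04,[0.001,0,0.02],0],
    [0.04,[0,0,0.015],0],
    [0.04,[0,0,0.008],0],
    [0.04,[0,0,0],0],
    [0.04,[0,0,0],0],
    [0.068,[0,0,0],0],
    [0.068,[0,0,0],0],
    [0.068,[0,0,-0.02],0],
    [0.0854,[0,0,-0.04],0],
    [0.0854,[0,0,-0.04],0],
  ],
)

```text
clock: 16.95
eef_pos: [0.5658, 0.2571, 0.3092]
tcp_rot: [3.141, -0.0, -0.003]
force: [0.7, -0.0, 0.9]
opening: 0.998
```

Call:
step_arm(
  plan=[
    [0.0854,[0,0,-0.02],0],
    [0.0854,[-0.012,0.04,0],0],
    [0.0854,[-0.012,0.04,0],0],
    [0.0854,[-0.012,0.04,0],0],
    [0.0854,[-0.012,0.04,0],0],
    [0.0854,[-0.012,0.04,0],0],
    [0.0854,[-0.012,0.04,0],0],
    [0.0854,[-0.012,0.04,0],0],
    [0.0854,[-0.012,0.04,0],0],
    [0.0854,[0,0,0],0],
  ],
)

```text
clock: 17.95
eef_pos: [0.4692, -0.0666, 0.3297]
tcp_rot: [3.139, -0.01, 0.002]
force: [-0.9, 1.3, -0.2]
opening: 1.0
```

```bash
python3 look.py pics/t13.png; python3 -c "
from h import *
go([.4382,-.2714,.1],0)"
```

```text
red px [220.8 127. ] 191 [0.6868 0.0548 0.0765]
red px [145.  170.9] 39 [0.5666 0.2589 0.0615]
red px [386.6 177. ] 39 [ 0.5612 -0.3932  0.0571]
red px [334.8 185.2] 25 [ 0.5372 -0.2543  0.0572]
red px [341.  221.8] 41 [ 0.4382 -0.271   0.0581]
red px [148.6 231.3] 38 [0.4055 0.2435 0.062 ]
t 18.0 tcp [ 0.4698 -0.0648  0.3296] grasp [ 0.47   -0.0649  0.1746] F [0.3 0.  0.3] open 1.0
x [ 1.    -0.005  0.002] z [ 0.002 -0.001 -1.   ]
need tool d [-0.031   0.2066  0.0747] spin -0.0048 world d [-0.0318 -0.2065 -0.0746] toolx az -0.0048 j6 1.297
```

View pics/t13.png

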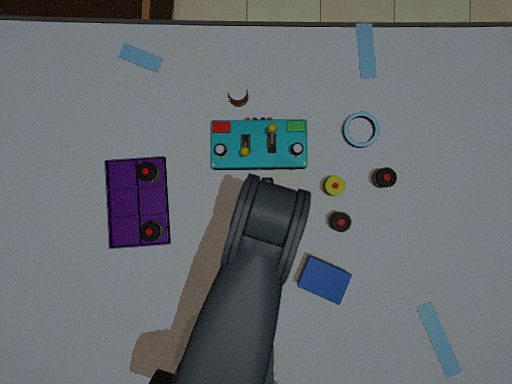

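Both jars stand in the tray with tops at z 0.062. The next one is still at (0.438, -0.271), px (341,222).

Call:
step_arm(
  plan=[
    [0.0854,[-0.006,0.04,0],0],
    [0.0854,[-0.006,0.04,0],0],
    [0.0854,[-0.006,0.04,0],0],
    [0.0854,[-0.006,0.04,0],0],
    [0.0854,[-0.006,0.04,0],0],
    [0.0854,[-0.001,0.006,0.02],0],
    [0.0854,[0,0,0.03],0],
    [0.0854,[0,0,0.02],0],
    [0.0854,[0,0,0],0],
    [0.0854,[0,0,0],0],
  ],
)

```text
clock: 19.0
eef_pos: [0.4397, -0.2681, 0.259]
tcp_rot: [-3.141, -0.002, -0.0]
force: [0.9, -0.3, 0.6]
opening: 0.995
```

```bash
python3 -c "
from h import *
go([.4382,-.271,.044],0)
im,d=optics.get_image('side'); cv2.imwrite('pics/s14.png',cv2.resize(im[130:280,220:370,::-1],None,fx=3.6,fy=3.6))
"
```

```text
t 19.0 tcp [ 0.4397 -0.2681  0.259 ] grasp [ 0.4398 -0.268   0.104 ] F [ 0.9 -0.3  0.6] open 0.995
x [1.    0.001 0.   ] z [ 0.  0. -1.]
need tool d [-0.0016  0.003   0.06  ] spin 0.0014 world d [-0.0016 -0.003  -0.06  ] toolx az 0.0014 j6 0.892
```

View pics/s14.png

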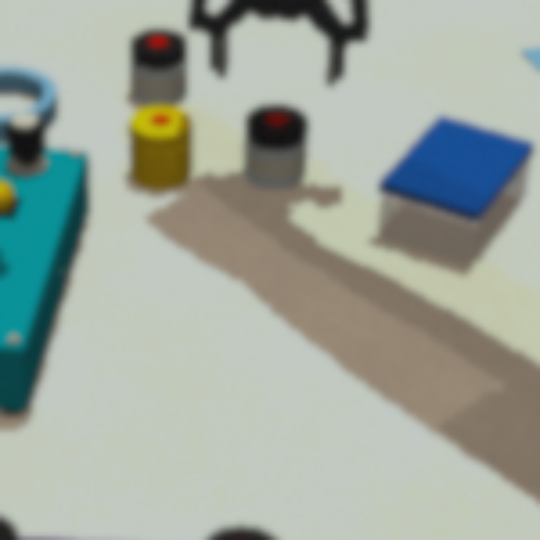

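Call:
step_arm(
  plan=[
    [0.0854,[-0.001,0.003,0.01],0],
    [0.0854,[0,0,0.02],0],
    [0.0854,[0,0,0.02],0],
    [0.0854,[0,0,0.008],0],
    [0.0854,[0,0,0],0],
    [0.0854,[0,0,0],0],
    [0.04,[0,0,0],0],
    [0.04,[0,0,0],0],
    [0.04,[0,0,0],0],
    [0.04,[0,0,0],0],
  ],
)

```text
clock: 20.05
eef_pos: [0.4388, -0.2723, 0.2023]
tcp_rot: [3.139, -0.0, 0.004]
force: [-0.1, 0.3, 4.7]
opening: 0.616
```

```bash
python3 -c "
from h import *
go([.561,.3368,.18],0)
im,d=optics.get_image('side'); cv2.imwrite('pics/s15.png',cv2.resize(im[130:280,220:370,::-1],None,fx=3.6,fy=3.6))
"
```

```text
t 20.05 tcp [ 0.4388 -0.2723  0.2023] grasp [ 0.4392 -0.2727  0.0473] F [-0.1  0.3  4.7] open 0.616
x [ 1.    -0.     0.002] z [ 0.002 -0.002 -1.   ]
need tool d [ 0.1221 -0.6092 -0.1337] spin -0.0 world d [0.1218 0.6095 0.1327] toolx az -0.0 j6 0.886
```

View pics/s15.png

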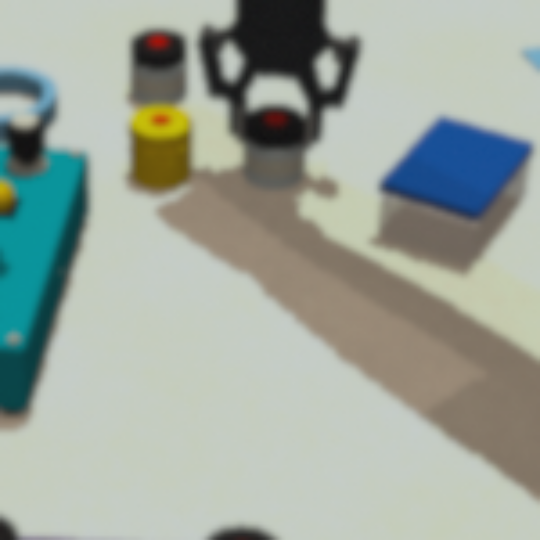

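Call:
step_arm(
  plan=[
    [0.04,[0,0,-0.02],0],
    [0.04,[0,0,-0.04],0],
    [0.04,[0,0,-0.04],0],
    [0.04,[0,0,-0.03],0],
    [0.04,[0.004,-0.03,0],0],
    [0.04,[0.006,-0.038,0],0],
    [0.04,[0.006,-0.038,0],0],
    [0.04,[0.006,-0.038,0],0],
    [0.04,[0.006,-0.038,0],0],
    [0.04,[0.006,-0.038,0],0],
  ],
)

```text
clock: 21.1
eef_pos: [0.4718, -0.0502, 0.3298]
tcp_rot: [-3.141, 0.0, 0.002]
force: [1.0, -0.8, -1.0]
opening: 0.611
```

Call:
step_arm(
  plan=[
    [0.04,[0.008,-0.038,0],0],
    [0.04,[0.009,-0.038,0],0],
    [0.04,[0.009,-0.038,0],0],
    [0.04,[0.009,-0.038,0],0],
    [0.04,[0.009,-0.038,0],0],
    [0.04,[0.009,-0.038,0],0],
    [0.04,[0.009,-0.038,0],0],
    [0.04,[0.009,-0.038,0],0],
    [0.04,[0.009,-0.038,0],0],
    [0.04,[0.008,-0.038,0],0],
  ],
)

```text
clock: 22.1
eef_pos: [0.5601, 0.3298, 0.3293]
tcp_rot: [3.141, 0.0, -0.003]
force: [0.4, -0.3, -1.2]
opening: 0.609
```

Call:
step_arm(
  plan=[
    [0.04,[0,-0.01,0.02],0],
    [0.04,[0,0,0.03],0],
    [0.04,[0,0,0.02],0],
    [0.04,[0,0,0],0],
    [0.04,[0,0,0],0],
    [0.04,[0,0,0],0],
  ],
)

```text
clock: 22.7
eef_pos: [0.5607, 0.3383, 0.2623]
tcp_rot: [-3.141, 0.0, -0.003]
force: [0.5, 0.4, -1.0]
opening: 0.614
```

```bash
python3 - <<'E'
from h import *
go([.561,.3368,0.054],0)
im,d=optics.get_image('side'); cv2.imwrite('pics/s16.png',cv2.resize(im[180:384,150:350,::-1],None,fx=2.8,fy=2.8))
E
```

```text
t 22.7 tcp [0.5607 0.3383 0.2623] grasp [0.561  0.3384 0.1073] F [ 0.5  0.4 -1. ] open 0.614
x [ 1.    -0.     0.002] z [ 0.002  0.001 -1.   ]
need tool d [-0.0001  0.0017  0.0533] spin -0.0003 world d [-0.     -0.0016 -0.0533] toolx az -0.0003 j6 2.012
```

View pics/s16.png

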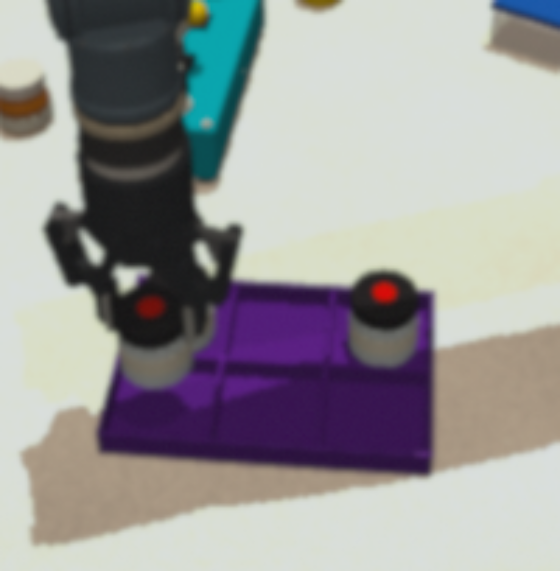

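Call:
step_arm(
  plan=[
    [0.04,[0,0.001,0.02],0],
    [0.04,[0,0,0.02],0],
    [0.04,[0,0,0.012],0],
    [0.04,[0,0,0],0],
    [0.04,[0,0,0],0],
    [0.068,[0,0,0],0],
    [0.068,[0,0,0],0],
    [0.068,[0,0,-0.02],0],
    [0.0854,[0,0,-0.04],0],
    [0.0854,[0,0,-0.04],0],
  ],
)

```text
clock: 23.75
eef_pos: [0.5599, 0.3371, 0.3098]
tcp_rot: [3.141, 0.0, -0.001]
force: [0.6, 0.5, 0.9]
opening: 1.003
```

Call:
step_arm(
  plan=[
    [0.0854,[0,0,-0.02],0],
    [0.0854,[-0.008,0.042,0],0],
    [0.0854,[-0.008,0.042,0],0],
    [0.0854,[-0.008,0.042,0],0],
    [0.0854,[-0.008,0.042,0],0],
    [0.0854,[-0.008,0.042,0],0],
    [0.0854,[-0.008,0.042,0],0],
    [0.0854,[-0.008,0.042,0],0],
    [0.0854,[-0.008,0.042,0],0],
    [0.0854,[-0.008,0.042,0],0],
  ],
)

```text
clock: 24.75
eef_pos: [0.4878, -0.0424, 0.3303]
tcp_rot: [3.141, 0.0, 0.005]
force: [0.7, 0.7, -1.6]
opening: 0.997
```

Call:
step_arm(
  plan=[
    [0.0854,[0,0.042,0],0],
    [0.0854,[0,0.042,0],0],
    [0.0854,[0.008,0.042,0],0],
    [0.0854,[0.01,0.042,0],0],
    [0.0854,[0.01,0.042,0],0],
    [0.0854,[0,0,0],0],
    [0.0854,[0,0,0],0],
  ],
)

```text
clock: 25.45
eef_pos: [0.5162, -0.2517, 0.3294]
tcp_rot: [-3.142, 0.003, -0.001]
force: [-0.3, 0.2, 0.0]
opening: 1.003
```

```bash
python3 look.py pics/t17.png; python3 -c "
from h import *
go([.5612,-.3932,.1],0)"
```

```text
red px [220.8 127. ] 192 [0.6867 0.0547 0.0766]
red px [115.  172.5] 44 [0.561  0.3391 0.0614]
red px [145.1 170.9] 41 [0.5666 0.2585 0.0611]
red px [335.2 185.1] 25 [ 0.5372 -0.2547  0.0583]
red px [148.6 231.3] 38 [0.4054 0.2441 0.0614]
t 25.5 tcp [ 0.5161 -0.2507  0.3294] grasp [ 0.5162 -0.2506  0.1744] F [-0.   0.8  0.3] open 0.999
x [ 1.    -0.     0.001] z [ 0.001  0.    -1.   ]
need tool d [0.045  0.1426 0.0744] spin -0.0004 world d [ 0.045  -0.1426 -0.0744] toolx az -0.0004 j6 1.002
```

View pics/t17.png

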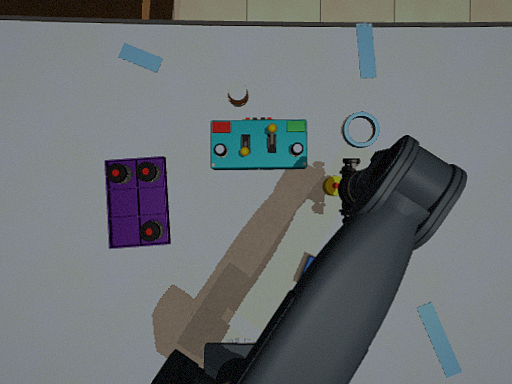

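Three jars are in the tray. The arm hides the last one from above, so I'll check it from the side.

```bash
python3 -c "
from h import *
print(proj('side',[[.5612,-.3932,.056],[.5612,-.3932,0]]))
im,d=optics.get_image('side'); cv2.imwrite('pics/s18.png',cv2.resize(im[90:240,180:360,::-1],None,fx=4,fy=4))
hsv=cv2.cvtColor(im,cv2.COLOR_RGB2HSV).astype(int); m=((hsv[...,0]<8)|(hsv[...,0]>172))&(hsv[...,1]>130)&(hsv[...,2]>80)
n,l,s,c=cv2.connectedComponentsWithStats(m.astype(np.uint8))
for i in range(1,n):
  if s[i,4]>8: print(c[i].round(1),s[i,4],atz('side',c[i],.056).round(4))
"
```

```text
[[263.97974908 140.84269349]
 [264.06138664 155.30055348]]
[263.5 141.2] 20 [[ 0.5624 -0.3905  0.056 ]]
[186.9 214.4] 117 [[0.6965 0.0359 0.056 ]]
[212.8 279.7] 63 [[0.5689 0.2549 0.056 ]]
[287.  283.8] 62 [[0.4053 0.2402 0.056 ]]
[205.8 307.7] 72 [[0.563  0.3359 0.056 ]]
```

View pics/s18.png

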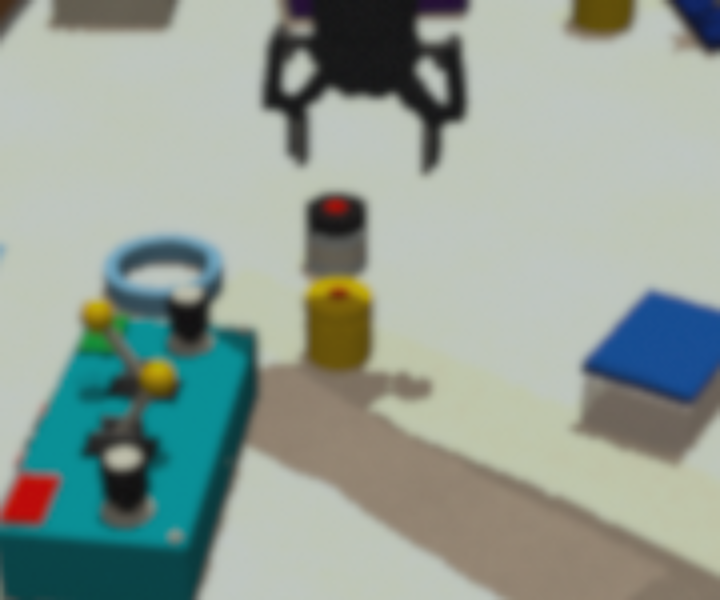

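Call:
step_arm(
  plan=[
    [0.0854,[0.011,0.035,0],0],
    [0.0854,[0.011,0.035,0],0],
    [0.0854,[0.011,0.035,0],0],
    [0.0854,[0.012,0.037,0],0],
    [0.0854,[0,0,0.02],0],
    [0.0854,[0,0,0.03],0],
    [0.0854,[0,0,0.02],0],
    [0.0854,[0,0,0],0],
    [0.0854,[0,0,0],0],
    [0.0854,[0,0,0],0],
  ],
)

```text
clock: 26.55
eef_pos: [0.5619, -0.3923, 0.2613]
tcp_rot: [3.139, 0.002, 0.004]
force: [-0.0, -0.2, 0.7]
opening: 0.999
```

```bash
python3 -c "
from h import *
go([.5612,-.3932,.044],0)
im,d=optics.get_image('side'); cv2.imwrite('pics/s19.png',cv2.resize(im[90:240,180:360,::-1],None,fx=4,fy=4))
"
```

```text
t 26.55 tcp [ 0.5619 -0.3923  0.2613] grasp [ 0.5623 -0.3927  0.1063] F [-0.  -0.2  0.7] open 0.999
x [1.    0.001 0.003] z [ 0.003 -0.002 -1.   ]
need tool d [-0.0013  0.0004  0.0623] spin 0.0012 world d [-0.0011 -0.0005 -0.0623] toolx az 0.0012 j6 0.862
```

View pics/s19.png

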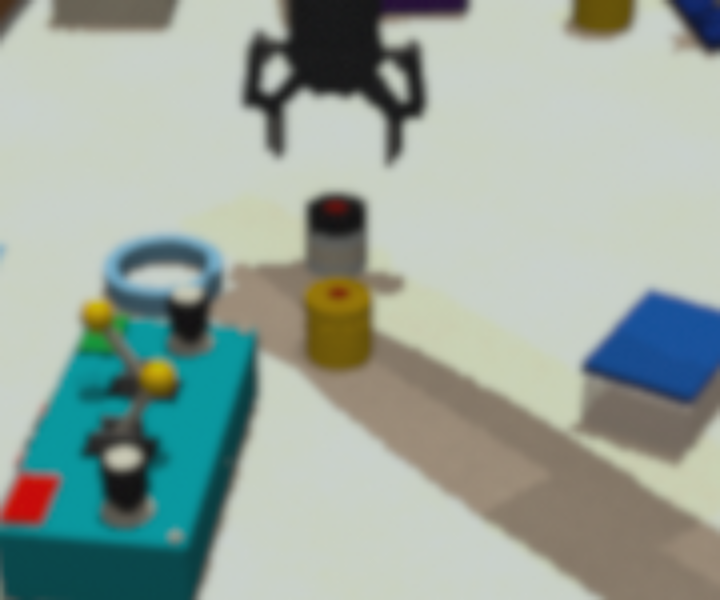

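Call:
step_arm(
  plan=[
    [0.0854,[-0.001,0,0.012],0],
    [0.0854,[0,0,0.02],0],
    [0.0854,[0,0,0.02],0],
    [0.0854,[0,0,0.008],0],
    [0.0854,[0,0,0],0],
    [0.0854,[0,0,0],0],
    [0.04,[0,0,0],0],
    [0.04,[0,0,0],0],
    [0.04,[0,0,0],0],
    [0.04,[0,0,0],0],
  ],
)

```text
clock: 27.6
eef_pos: [0.5608, -0.3933, 0.2006]
tcp_rot: [3.139, -0.0, 0.004]
force: [-0.3, -0.4, 4.6]
opening: 0.613
```

Call:
step_arm(
  plan=[
    [0.04,[0,0,-0.02],0],
    [0.04,[0,0,-0.04],0],
    [0.04,[0,0,-0.04],0],
    [0.04,[0,0,-0.04],0],
    [0.04,[-0.02,0,0],0],
    [0.04,[-0.03,-0.02,0],0],
    [0.04,[-0.03,-0.03,0],0],
    [0.04,[0,0,0],0],
  ],
)

```text
clock: 28.4
eef_pos: [0.4756, -0.3382, 0.3344]
tcp_rot: [-3.132, -0.001, 0.016]
force: [-0.6, -0.4, -1.2]
opening: 0.616
```

```bash
python3 -c "
from h import *
go([.3996,.3239,.18],0)
im,d=optics.get_image('side'); cv2.imwrite('pics/s20.png',cv2.resize(im[90:240,180:360,::-1],None,fx=4,fy=4))
"
```

```text
t 28.4 tcp [ 0.4756 -0.3382  0.3344] grasp [ 0.474  -0.3367  0.1794] F [-0.6 -0.4 -1.2] open 0.616
x [ 1.    0.   -0.01] z [-0.01  0.01 -1.  ]
need tool d [-0.0741 -0.6606  0.0067] spin 0.0004 world d [-7.440e-02  6.606e-01  6.000e-04] toolx az 0.0004 j6 0.837
```

View pics/s20.png

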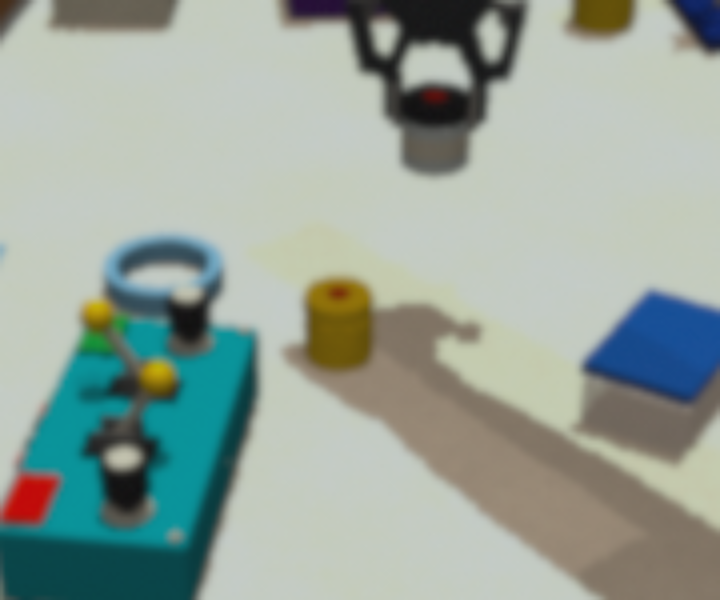

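Call:
step_arm(
  plan=[
    [0.04,[-0.004,-0.03,0],0],
    [0.04,[-0.004,-0.04,0],0],
    [0.04,[-0.004,-0.04,0],0],
    [0.04,[-0.004,-0.04,0],0],
    [0.04,[-0.004,-0.04,0],0],
    [0.04,[-0.004,-0.04,0],0],
    [0.04,[-0.004,-0.04,0],0],
    [0.04,[-0.004,-0.04,0],0],
    [0.04,[-0.004,-0.04,0],0],
    [0.04,[-0.004,-0.04,0],0],
  ],
)

```text
clock: 29.45
eef_pos: [0.4409, 0.0487, 0.3396]
tcp_rot: [3.141, -0.0, 0.004]
force: [0.3, 0.7, -2.1]
opening: 0.616
```

Call:
step_arm(
  plan=[
    [0.04,[-0.004,-0.04,0],0],
    [0.04,[-0.005,-0.04,0],0],
    [0.04,[-0.005,-0.04,0],0],
    [0.04,[-0.005,-0.04,0],0],
    [0.04,[-0.005,-0.04,0],0],
    [0.04,[-0.005,-0.04,0],0],
    [0.04,[-0.005,-0.03,0],0],
    [0.04,[0,0,0],0],
    [0.04,[0,0,0],0],
    [0.04,[0,0,0],0],
  ],
)

```text
clock: 30.45
eef_pos: [0.4068, 0.3169, 0.3388]
tcp_rot: [3.141, -0.001, 0.001]
force: [-0.3, 0.1, -1.3]
opening: 0.609
```

```bash
python3 - <<'E'
from h import *
go([.3996,.3239,0.0525],0)
im,d=optics.get_image('side'); cv2.imwrite('pics/s21.png',cv2.resize(im[180:384,150:350,::-1],None,fx=2.8,fy=2.8))
E
```

```text
t 30.45 tcp [0.4068 0.3169 0.3388] grasp [0.4068 0.3168 0.1838] F [-0.3  0.1 -1.3] open 0.609
x [ 1.    -0.001  0.   ] z [ 0. -0. -1.]
need tool d [-0.0073 -0.0071  0.1313] spin -0.0006 world d [-0.0072  0.0071 -0.1313] toolx az -0.0006 j6 2.103
```

View pics/s21.png

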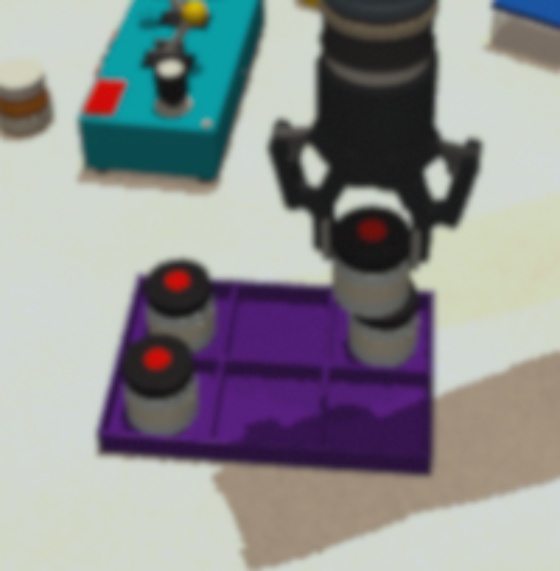

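Call:
step_arm(
  plan=[
    [0.04,[-0.007,-0.008,0],0],
    [0.04,[0,0,0.02],0],
    [0.04,[0,0,0.03],0],
    [0.04,[0,0,0.03],0],
    [0.04,[0,0,0.01],0],
    [0.04,[0,0,0],0],
    [0.04,[0,0,0],0],
    [0.04,[0,0,0],0],
  ],
)

```text
clock: 31.3
eef_pos: [0.4, 0.3257, 0.2509]
tcp_rot: [-3.14, 0.0, -0.005]
force: [0.6, -0.6, -0.1]
opening: 0.612
```

```bash
python3 - <<'E'
from h import *
go([.3996,.3239,0.0525],0)
E
```

```text
t 31.3 tcp [0.4    0.3257 0.2509] grasp [0.4005 0.326  0.0959] F [ 0.6 -0.6 -0.1] open 0.612
x [ 1.    -0.     0.003] z [ 0.003  0.002 -1.   ]
need tool d [-0.001   0.0022  0.0434] spin -0.0002 world d [-0.0009 -0.0021 -0.0434] toolx az -0.0002 j6 2.124
```

Call:
step_arm(
  plan=[
    [0.04,[-0.001,0.002,0.02],0],
    [0.04,[0,0,0.015],0],
    [0.04,[0,0,0.008],0],
    [0.04,[0,0,0],0],
    [0.04,[0,0,0],0],
    [0.068,[0,0,0],0],
    [0.068,[0,0,0],0],
    [0.068,[0,0,-0.02],0],
    [0.068,[0,0,-0.04],0],
    [0.055,[0,0,-0.05],0],
  ],
)

```text
clock: 32.3
eef_pos: [0.3974, 0.3227, 0.3152]
tcp_rot: [3.139, -0.0, -0.006]
force: [0.3, 0.3, 0.4]
opening: 0.655
```

Call:
step_arm(
  plan=[
    [0.055,[0.02,0.04,-0.03],0],
    [0.055,[0.02,0.04,0],0],
    [0.055,[0.02,0.04,0],0],
    [0.055,[0.02,0.03,0],0],
    [0.055,[0,0,0],0],
    [0.055,[0,0,0],0],
  ],
)

```text
clock: 32.9
eef_pos: [0.4771, 0.1755, 0.3442]
tcp_rot: [-3.141, 0.003, -0.001]
force: [-0.3, 0.4, -0.3]
opening: 0.643
```

```bash
python3 look.py pics/t22.png; python3 -c "
from h import *
go([.6235,.0538,.2],0)
im,d=optics.get_image('side'); cv2.imwrite('pics/s22.png',im[:,:,::-1])"
```

```text
red px [220.8 127. ] 191 [0.6868 0.0547 0.0764]
red px [115.3 171.3] 25 [0.565  0.3373 0.0625]
red px [145.1 170.8] 40 [0.5666 0.2586 0.0617]
red px [334.8 185.3] 26 [ 0.5371 -0.2546  0.0575]
t 32.95 tcp [0.4767 0.1762 0.3441] grasp [0.4768 0.1763 0.1891] F [ 0.5 -0.6  0.4] open 0.644
x [ 1. -0.  0.] z [ 0.     0.001 -1.   ]
need tool d [ 0.1468  0.1224 -0.0109] spin -0.0005 world d [ 0.1467 -0.1225  0.0109] toolx az -0.0005 j6 1.793
```

View pics/t22.png

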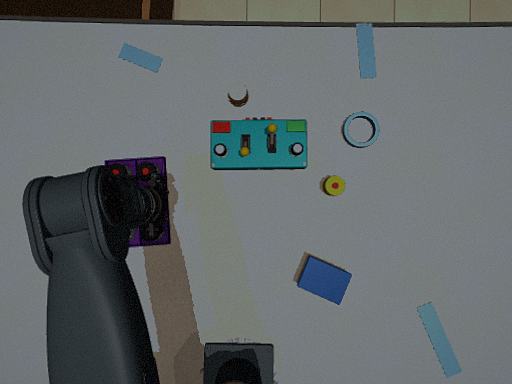

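View pics/s22.png

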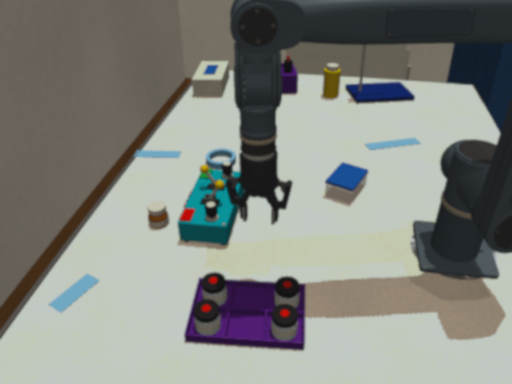

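All four jars stand in the tray, and the bench shows only the yellow look-alike. Next I'll measure the left knob's white dot near px (220,150).

```bash
python3 -c "
from h import *
im,d=optics.get_image('top'); P=cloud('top',d)
sub=im[140:160,210:232].astype(int); m=(sub.min(2)>120)
m=(sub.min(2)>0.8*sub.min(2).max())
v,u=np.nonzero(m); print(len(v),u.mean()+210,v.mean()+140,np.median(P[v+140,u+210],0), atz('top',[u.mean()+210,v.mean()+140],.112))
sub=im[146:156,238:252].astype(int); print(atz('top',[244,151],.1297))
go([.6235,.0538,.2],0)"
```

```text
49 219.44897959183675 148.9591836734694 [0.62233124 0.0543113  0.11354107] [[0.62246104 0.05361705 0.112     ]]
[[ 0.61571717 -0.01055743  0.1297    ]]
t 33.05 tcp [0.4763 0.177  0.3439] grasp [0.4763 0.177  0.1889] F [-0.5 -0.2  0.5] open 0.646
x [1.    0.002 0.   ] z [ 0.  0. -1.]
need tool d [ 0.147   0.1235 -0.0112] spin 0.0015 world d [ 0.1472 -0.1232  0.0111] toolx az 0.0015 j6 1.793
```

Call:
step_arm(
  plan=[
    [0.055,[0.029,0.024,0],0],
    [0.055,[0.029,0.025,0],0],
    [0.055,[0.029,0.024,0],0],
    [0.055,[0.03,0.025,0],0],
    [0.055,[0.03,0.025,0],0],
    [0.055,[0,0,0],0],
    [0.055,[0,0,0],0],
    [0.055,[0,0,0.03],0],
    [0.055,[0,0,0],0],
    [0.055,[0,0,0],0],
  ],
)

```text
clock: 34.05
eef_pos: [0.6225, 0.0545, 0.3132]
tcp_rot: [-3.141, -0.003, 0.004]
force: [0.5, 0.4, -0.1]
opening: 0.644
```

```bash
python3 -c "
from h import *
go([.623,.0538,.103],0)
im,d=optics.get_image('side'); cv2.imwrite('pics/s23.png',cv2.resize(im[110:260,150:300,::-1],None,fx=3.8,fy=3.8))"
```

```text
t 34.05 tcp [0.6225 0.0545 0.3132] grasp [0.6221 0.0546 0.1582] F [ 0.5  0.4 -0.1] open 0.644
x [ 1.     0.002 -0.003] z [-0.003  0.    -1.   ]
need tool d [0.001  0.0008 0.0552] spin 0.002 world d [ 0.0009 -0.0008 -0.0552] toolx az 0.002 j6 1.549
```

View pics/s23.png

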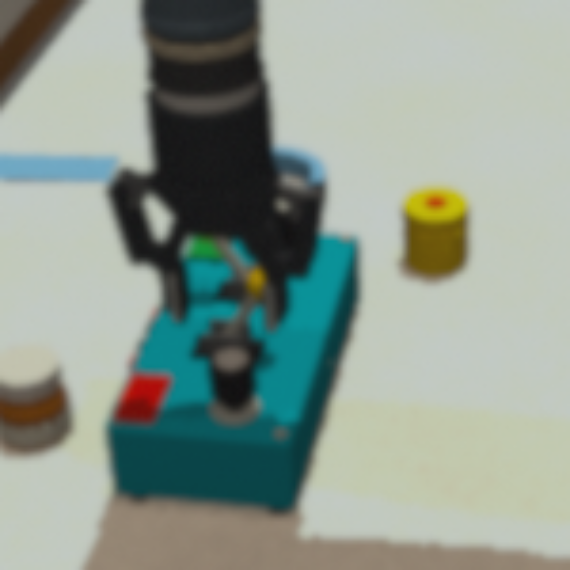

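The fingers are centred over the left knob and clear of the lever. I'll descend and grip.

Call:
step_arm(
  plan=[
    [0.055,[0.001,0,0.02],0],
    [0.055,[0,0,0.02],0],
    [0.055,[0,0,0.014],0],
    [0.055,[0,0,0],0],
    [0.055,[0,0,0],0],
    [0.02,[0,0,0],0],
    [0.02,[0,0,0],0],
    [0.02,[0,0,0],0],
    [0.02,[0,0,0],0],
  ],
)

```text
clock: 35.0
eef_pos: [0.6232, 0.0531, 0.2619]
tcp_rot: [3.141, 0.0, -0.005]
force: [-7.4, -0.1, 7.6]
opening: 0.354
```

```bash
python3 -c "
from h import *
go([.623,.0538,.148],0)
im,d=optics.get_image('side'); cv2.imwrite('pics/s24.png',cv2.resize(im[110:260,150:300,::-1],None,fx=3.8,fy=3.8))"
```

```text
t 35.0 tcp [0.6232 0.0531 0.2619] grasp [0.6227 0.0531 0.1069] F [-7.4 -0.1  7.6] open 0.354
x [ 1.     0.    -0.003] z [-0.003 -0.    -1.   ]
need tool d [ 0.0002 -0.0007 -0.0411] spin 0.0001 world d [0.0003 0.0007 0.0411] toolx az 0.0001 j6 1.549
```

View pics/s24.png

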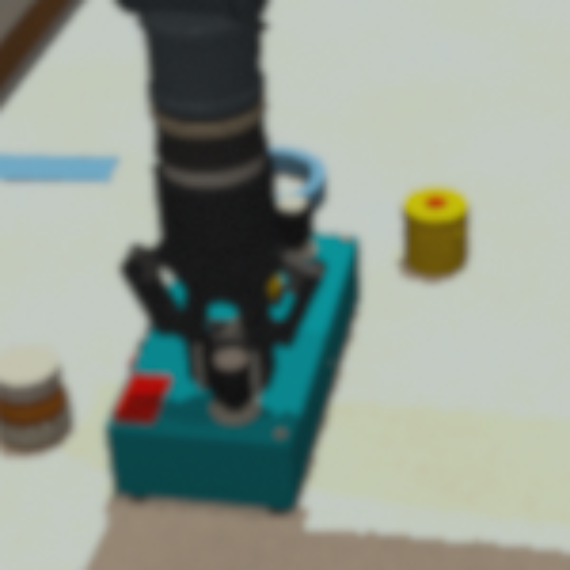

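Call:
step_arm(
  plan=[
    [0.02,[0,0,-0.01],0],
    [0.02,[0,0,-0.01],0],
    [0.02,[0,0,-0.01],0],
    [0.02,[0,0,-0.01],0],
    [0.02,[0,0,-0.006],0],
    [0.02,[0,0,0],0],
  ],
)

```text
clock: 35.65
eef_pos: [0.6235, 0.0531, 0.3054]
tcp_rot: [3.142, 0.0, -0.008]
force: [-6.1, -1.2, -9.6]
opening: 0.349
```

```bash
python3 -c "
from h import *
go([.623,.0538,.152],0)
im,d=optics.get_image('side'); cv2.imwrite('pics/s25.png',cv2.resize(im[110:260,150:300,::-1],None,fx=3.8,fy=3.8))"
```

```text
t 35.65 tcp [0.6235 0.0531 0.3054] grasp [0.6227 0.0531 0.1504] F [-6.1 -1.2 -9.6] open 0.349
x [ 1.     0.    -0.005] z [-0.005 -0.    -1.   ]
need tool d [ 0.0003 -0.0007 -0.0016] spin 0.0 world d [0.0003 0.0007 0.0016] toolx az 0.0 j6 1.549
```

View pics/s25.png

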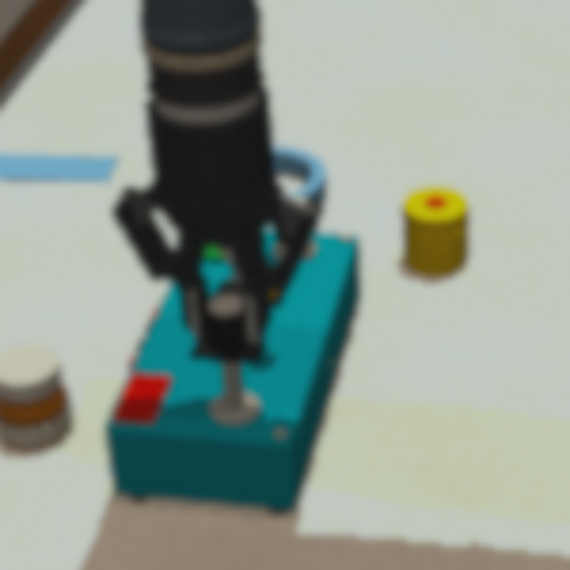

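It's up about 43.5 mm with 9.6 N of spring force. I'll pull on until the stop shows up in the force.

Call:
step_arm(
  plan=[
    [0.02,[0,0,-0.003],0],
    [0.02,[0,0,-0.003],0],
    [0.02,[0,0,0],0],
  ],
)

```text
clock: 36.0
eef_pos: [0.6239, 0.0531, 0.3073]
tcp_rot: [-3.141, 0.0, 0.012]
force: [-2.9, -0.2, -23.0]
opening: 0.349
```

Call:
step_arm(
  plan=[
    [0.02,[0,0,0],0],
    [0.02,[0,0,0],0],
    [0.02,[0,0,0],0],
    [0.02,[0,0,0],0],
    [0.02,[0,0,0],0],
    [0.02,[0,0,0],0],
    [0.02,[0,0,0],0],
    [0.02,[0,0,0],0],
    [0.02,[0,0,0],0],
    [0.02,[0,0,0],0],
  ],
)

```text
clock: 37.0
eef_pos: [0.6238, 0.0531, 0.3073]
tcp_rot: [-3.141, 0.0, 0.012]
force: [-2.4, 0.0, -26.7]
opening: 0.348
```

```bash
python3 -c "
from h import *
go([.623,.0538,.107],0)
im,d=optics.get_image('side'); cv2.imwrite('pics/s26.png',cv2.resize(im[110:260,150:300,::-1],None,fx=3.8,fy=3.8))"
```

```text
t 37.0 tcp [0.6238 0.0531 0.3073] grasp [0.6227 0.0531 0.1523] F [ -2.4   0.  -26.7] open 0.348
x [ 1.    -0.    -0.007] z [-0.007  0.    -1.   ]
need tool d [ 0.0007 -0.0007  0.0453] spin -0.0 world d [ 0.0003  0.0007 -0.0453] toolx az -0.0 j6 1.549
```

View pics/s26.png

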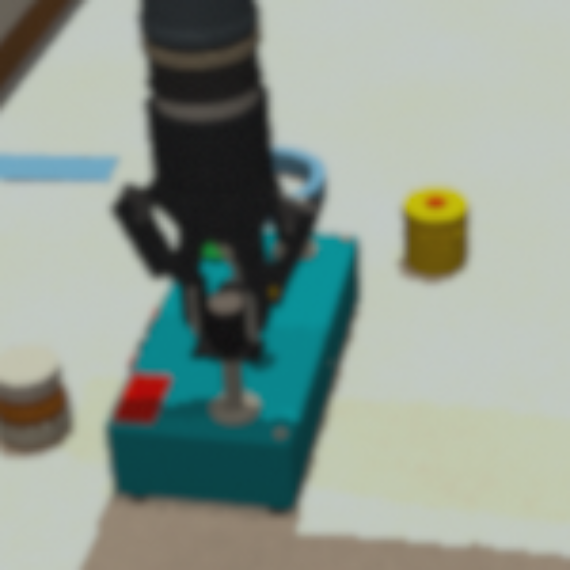

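It's at the stop: 45.4 mm of travel, and the pull rose from 9.6 N to 27 N. It was held there for over 1.2 s. Now I'll lower it home and let go.

Call:
step_arm(
  plan=[
    [0.02,[0,0,0.01],0],
    [0.02,[0,0,0.01],0],
    [0.02,[0,0,0.01],0],
    [0.02,[0,0,0.01],0],
    [0.02,[0,0,0.008],0],
    [0.02,[0,0,0.004],0],
    [0.02,[0,0,0],0],
    [0.055,[0,0,0],0],
    [0.055,[0,0,0],0],
    [0.055,[0,0,0],0],
  ],
)

```text
clock: 38.05
eef_pos: [0.6272, 0.053, 0.265]
tcp_rot: [3.141, -0.0, 0.018]
force: [0.4, 0.5, 0.2]
opening: 0.646
```

Call:
step_arm(
  plan=[
    [0.055,[0,0,-0.02],0],
    [0.055,[0,0,-0.03],0],
    [0.055,[0,0,-0.03],0],
    [0,[0,0,-0.03],0],
    [0,[-0.02,0,0],0],
    [0,[-0.02,0.02,0],0],
    [0,[-0.01,0.022,0],0],
    [0,[0,0.022,0],0],
    [0,[0,0,0],0],
    [0,[0,0,0],0],
  ],
)

```text
clock: 39.05
eef_pos: [0.5753, -0.0112, 0.3717]
tcp_rot: [-3.142, 0.002, -0.007]
force: [0.5, -0.0, -1.2]
opening: -0.004
```

```bash
python3 look.py pics/t27.png; python3 -c "
from h import *
go([.577,-.0106,.13],0)
im,d=optics.get_image('side'); cv2.imwrite('pics/s27.png',cv2.resize(im[110:360,150:330,::-1],None,fx=2.4,fy=2.4))"
```

```text
red px [115.  172.5] 42 [0.5612 0.3389 0.0613]
red px [145.1 170.8] 40 [0.5664 0.2578 0.0621]
red px [334.8 185.3] 26 [ 0.5371 -0.255   0.0567]
red px [148.6 231.3] 38 [0.4053 0.2436 0.0619]
red px [118.2 232.9] 42 [0.3992 0.3244 0.0608]
t 39.1 tcp [ 0.5753 -0.0107  0.3712] grasp [ 0.5759 -0.0107  0.2162] F [-1.1 -0.5 -0. ] open -0.006
x [ 1.    -0.     0.004] z [ 0.004  0.    -1.   ]
need tool d [ 0.0008 -0.0001  0.0863] spin -0.0001 world d [ 0.0011  0.0001 -0.0862] toolx az -0.0001 j6 1.436
```

View pics/s27.png

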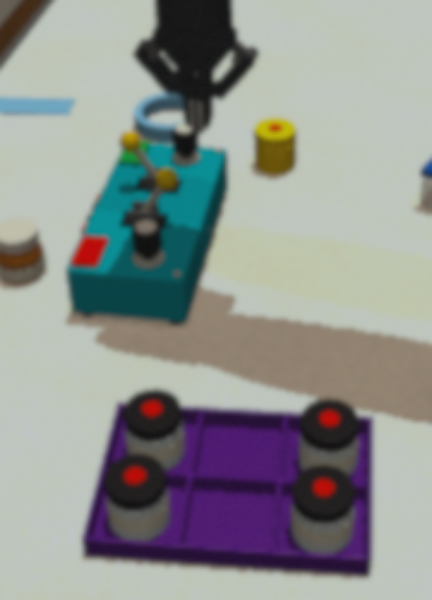

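View pics/t27.png

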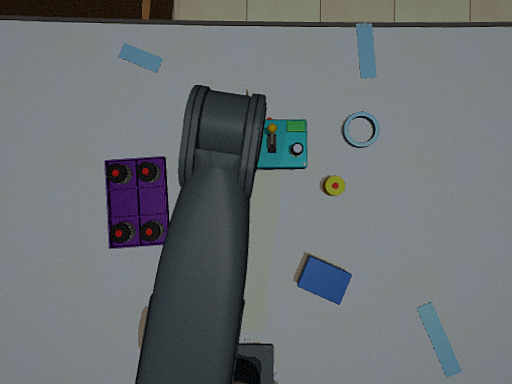

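The knob is home, the lever is still off, and all four jars stand in the tray. Next I push the lever back on from the robot's side.

Call:
step_arm(
  plan=[
    [0,[0,0,0.03],0],
    [0,[0,0,0.03],0],
    [0,[0,0,0.025],0],
    [0,[0,0,0],0],
    [0,[0,0,0],0],
    [0,[0.008,0,0],0],
    [0,[0.008,0,0],0],
    [0,[0.008,0,0],0],
    [0,[0.008,0,0],0],
    [0,[0.008,0,0],0],
  ],
)

```text
clock: 40.15
eef_pos: [0.6159, -0.011, 0.285]
tcp_rot: [3.141, -0.0, 0.002]
force: [-0.1, 0.3, 0.2]
opening: -0.002
```

Call:
step_arm(
  plan=[
    [0,[0.008,0,0],0],
    [0,[0.008,0,0],0],
    [0,[0.007,0,0],0],
    [0,[0,0,0],0],
    [0,[0,0,0],0],
  ],
)

```text
clock: 40.65
eef_pos: [0.6378, -0.0109, 0.2844]
tcp_rot: [-3.142, -0.0, 0.001]
force: [0.3, -0.0, -0.1]
opening: 0.003
```

```bash
python3 -c "
from h import *
go([.64,-.0106,.13],0)
im,d=optics.get_image('side'); cv2.imwrite('pics/s28.png',cv2.resize(im[110:260,150:300,::-1],None,fx=3.8,fy=3.8))"
```

```text
t 40.65 tcp [ 0.6378 -0.0109  0.2844] grasp [ 0.6377 -0.0109  0.1294] F [ 0.3 -0.  -0.1] open 0.003
x [ 1.     0.    -0.001] z [-0.001  0.    -1.   ]
need tool d [ 0.0023 -0.0003 -0.0006] spin 0.0 world d [0.0023 0.0003 0.0006] toolx az 0.0 j6 1.449
```

View pics/s28.png

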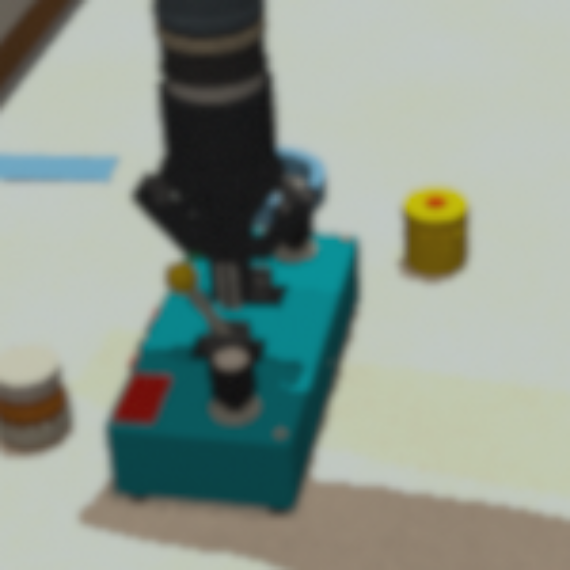

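The lever has dropped to the on side and left the fingers. I'll retreat and do a final check.

Call:
step_arm(
  plan=[
    [0,[-0.01,0,0],0],
    [0,[-0.01,0,-0.02],0],
    [0,[0,0,-0.04],0],
    [0,[0,0,-0.04],0],
    [0,[-0.04,0,0],0],
    [0,[-0.04,0,0],0],
    [0,[-0.04,0,0],0],
    [0,[-0.03,0.03,0],0],
    [0,[-0.02,0.04,0],0],
    [0,[0,0.04,0],0],
  ],
)

```text
clock: 41.7
eef_pos: [0.4451, -0.1209, 0.3853]
tcp_rot: [3.141, 0.002, 0.0]
force: [1.7, 0.4, -0.2]
opening: -0.004
```

Call:
step_arm(
  plan=[
    [0,[0,0.04,0],0],
    [0,[0,0.04,0],0],
    [0,[0,0.04,0],0],
    [0,[0,0.03,0],0],
    [0,[0,0,0],0],
    [0,[0,0,0],0],
    [0,[0,0,0],0],
  ],
)

```text
clock: 42.4
eef_pos: [0.4476, -0.27, 0.3847]
tcp_rot: [-3.141, -0.001, 0.0]
force: [-0.4, 0.8, 0.6]
opening: -0.0
```

```bash
python3 look.py pics/t29.png; python3 -c "
from h import *
st()
im,d=optics.get_image('side'); cv2.imwrite('pics/s29.png',im[:,:,::-1])
im,d=optics.get_image('top'); P=cloud('top',d); hsv=cv2.cvtColor(im,cv2.COLOR_RGB2HSV).astype(int)
m=(hsv[...,0]>20)&(hsv[...,0]<34)&(hsv[...,1]>140)&(hsv[...,2]>80)
n,l,s,c=cv2.connectedComponentsWithStats(m.astype(np.uint8))
for i in range(1,n):
  if s[i,4]>15: print('yellow',c[i].round(1),np.median(P[l==i],0).round(4))
print('knobs', np.median(P[148:151,218:222].reshape(-1,3),0).round(4), np.median(P[147:150,296:300].reshape(-1,3),0).round(4))
print(arm.state()['dq'])
"
```

```text
red px [220.8 127. ] 192 [0.6867 0.0548 0.0766]
red px [115.  172.5] 40 [0.5611 0.3391 0.0618]
red px [145.1 170.8] 40 [0.5668 0.2588 0.0616]
red px [334.8 185.3] 26 [ 0.5371 -0.2545  0.0577]
red px [148.6 231.3] 38 [0.4054 0.2437 0.0606]
red px [118.2 232.9] 42 [0.3991 0.325  0.0616]
t 42.45 tcp [ 0.4477 -0.2698  0.3848] grasp [ 0.4478 -0.2697  0.2298] F [ 0.2 -0.1 -0.2] open 0.001
x [1.    0.001 0.   ] z [ 0.  0. -1.]
yellow [244.3 128.3] [ 0.6718 -0.0101  0.1389]
yellow [271.9 127.6] [ 0.6744 -0.0801  0.1397]
yellow [334.5 185.1] [ 0.537  -0.2525  0.0565]
knobs [0.6223 0.0533 0.1129] [ 0.6279 -0.1472  0.1139]
[-0.00079407  0.00246833  0.00305669 -0.00073803 -0.00091115 -0.00226784]
```

View pics/t29.png

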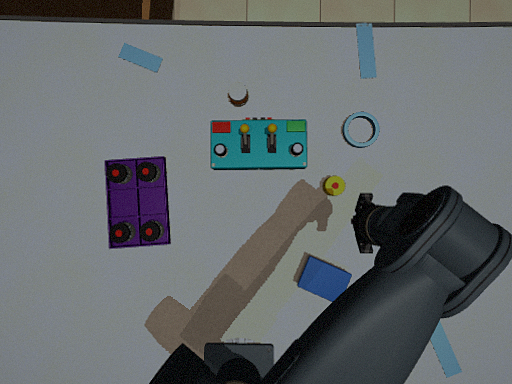

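View pics/s29.png

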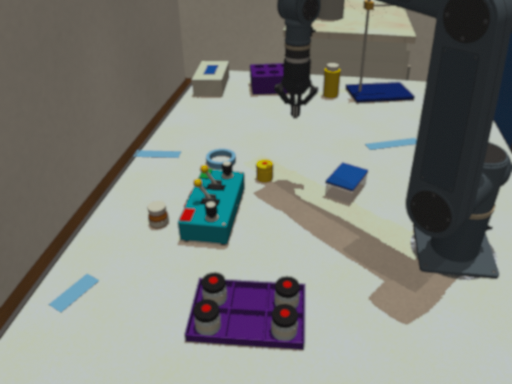

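The final pictures show both lever balls at their on positions, (244,128) and (272,128). Both knob tops are at about z 0.113, which is home. The four jars stand in the tray at (115,172), (145,171), (149,231) and (118,233). No jars are left on the bench, the bystanders haven't moved, and the arm is clear. I'm handing the job in.

```bash
python3 -c "
from plant import job
print(job.close_job())"
```

```text
the job is handed in; nothing more can be done
None
```

The whole sequence is done and the job was handed in at about 42.5 s; the hand-in reports no verdict.

- **What I did:** I switched the lever of the red-tile (left) channel off and stood all four jars present in the corner compartments of the tray. I then pulled the left plunger about 45 mm to its stop, held it there for over 1.2 s, let it go home and switched the lever back on.
- **Plunger at its stop:** the pull force rose from 9.6 N to 27 N, which shows it reached the stop.
- **Final camera checks:**
  - Both lever balls are at their starting on positions, within 1 mm.
  - Both knob tops are at z ≈ 0.113 m, which is home.
  - All four jars are upright on the tray floor, with tops at z ≈ 0.061 m.
  - The yellow look-alike, tape roll, tip box and amber pot show no movement in the pictures.
  - The arm is clear of everything, with no force reading.
- **Failures:** no check failed or disagreed. The only corrections were sways of 5 to 10 mm after fast moves, which I settled before each grasp or placing.

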